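# Move washed instrument hangers to the warm-air drying rail and set the dryer lever

## Task

First turn the dryer's lever right down to its off stop, and leave it off while you lift every hanger over the end stop of the bamboo wash rail (blue end stops) and hang it, freely and upright, on the dryer's rail (green end stops). Only when all of them hang there, turn the lever up so that it points at the red setting pointer. The yellow in-use marker has to stand upright in the middle of the round cork mat when you are finished, placed at any time; drop no hanger and leave the mug, jar, pill case and loose tongue depressor where they are.

Things in the scene. Friction and masses are not known exactly. Their poses are not given: they have to be found in the camera images.
- hanger1: hanger, about 100 g, None if absent. Origin: midway between the lower ends of its blades, 72 mm below the rail axis when hung; y along the rail, z up. Orange finger tab 14 mm thick (x), 30 wide (y); grip it 87 to 118 mm above the origin (118 = top). Below, a white saddle 36 (x) x 30 (y) and two flat steel blades 24 wide, one each side of the rail, 28 mm clear between. Open below: lifts straight up.
- hanger2: hanger, about 100 g, None if absent. Origin: midway between the lower ends of its blades, 72 mm below the rail axis when hung; y along the rail, z up. Orange finger tab 14 mm thick (x), 30 wide (y); grip it 87 to 118 mm above the origin (118 = top). Below, a white saddle 36 (x) x 30 (y) and two flat steel blades 24 wide, one each side of the rail, 28 mm clear between. Open below: lifts straight up.
- hanger3: hanger, about 100 g, None if absent. Origin: midway between the lower ends of its blades, 72 mm below the rail axis when hung; y along the rail, z up. Orange finger tab 14 mm thick (x), 30 wide (y); grip it 87 to 118 mm above the origin (118 = top). Below, a white saddle 36 (x) x 30 (y) and two flat steel blades 24 wide, one each side of the rail, 28 mm clear between. Open below: lifts straight up.
- hanger4: hanger, about 100 g, None if absent. Origin: midway between the lower ends of its blades, 72 mm below the rail axis when hung; y along the rail, z up. Orange finger tab 14 mm thick (x), 30 wide (y); grip it 87 to 118 mm above the origin (118 = top). Below, a white saddle 36 (x) x 30 (y) and two flat steel blades 24 wide, one each side of the rail, 28 mm clear between. Open below: lifts straight up.
- wash: bamboo wash stand, base 90 x 270 x 22 mm with a post at each end carrying a level steel rail along its y axis (rail 12 mm thick, axis 130 mm above the table, see point wash_mid); blue round end stops. Fixed. Left or right of the robot's middle from start to start; its hangers start 44 mm or more apart, centre to centre. Origin: centre of underside.
- wash_mid (a point): middle of the wash rail, on its axis, 130 mm above the table; y along the rail. The rail is free for 106 mm to either side up to the blue end stops, which are 34 mm across (17 mm above the rail's axis); the posts outside them end 4 mm above the axis.
- dry: warm-air dryer, white base 90 x 270 x 36 mm with vents and the same rail on aluminium posts; green round end stops. Fixed. On the other side from the wash stand. Origin: centre of underside.
- dry_mid (a point): middle of the dryer's rail, on its axis, 130 mm above the table; y along the rail. Rail and stops measure the same as the wash rail; there is room for four hangers, 54 mm apart (at -81, -27, 27 and 81 mm).
- lever (a joint): angle of the dryer's lever about the upright axis at lever_axis, rad: 0 at the off stop, growing anticlockwise seen from above, to 1.7. It stays where it is left; about 1.5 N at the knob moves it.
- setting (a joint): angle of the red setting pointer, on the same scale as lever. It cannot be moved; it differs from start to start (0.5 to 1.3).
- lever_axis (a point): on the lever's upright hinge axis, on the top face (50 mm above the table) of the grey control box, 170 x 180 x 50 mm, fixed; the box's centre lies 45 mm from here along this point's x axis. At lever 0 the lever points 0.85 rad clockwise of this point's x axis, seen from above.
- lever_knob (a point): on the lever's upright round black knob (20 mm thick, from 59 to 104 mm above the table), 16 mm below its top, 95 mm from the hinge axis; x points outward along the lever. The steel arm below it lies 59 to 67 mm above the table.
- pointer_tip (a point): inner tip of the flat red setting pointer on the box top, 105 mm from the hinge axis; x points outward from the axis.
- marker: in-use marker, loose: black foot 44 x 80 x 10 mm with a yellow upright panel 12 mm thick (x), 80 mm wide (y), its top 70 mm above the table. Origin: centre of the underside. 120 g.
- mat: round cork mat, 140 mm across, 4 mm thick, fixed. Origin: centre of the underside.
- mug: white mug, 80 mm across, 95 mm tall; bystander. Origin: centre of the underside.
- jar: glass jar with a steel lid, 80 mm across, 110 mm tall; bystander. Origin: centre of the underside.
- pillcase: blue pill case, 50 x 150 x 22 mm; bystander. Origin: centre of the underside.
- depressor: steel tongue depressor lying on the table, 150 (x) x 20 x 4 mm; bystander. Origin: centre of the underside.
Things that resemble listed ones, but are neither listed nor needed, are in the scene too. There is more than one size of the mat; the job needs the smallest.

How it is judged:
By the outcome, as a careful person would: the job done as asked, in the order asked, and still so for the second after the job is handed in, with the robot touching nothing.
Of hanger1, hanger2, hanger3, hanger4 only 2 to 4 are there at a start; the rules pass over those that are not, and their reading is None.
At some moment in a run one of marker may be knocked a few centimetres aside while the robot is not near it.
It also fails if it takes over 210 s, if anything falls off the work surface, if the arm or the gripper's body presses on something with over 40 N, if the wrist force passes 120 N, or if a joint passes its speed limit or range.

## Robot

A 6-joint arm with a two-finger parallel gripper is mounted at the origin on the work surface. World frame = base frame: x ahead of the robot, y to its left, z up, the work surface at z = 0. Lengths are in mm, angles in rad, forces in N, time in s.
With the tool pointing down it reaches from about 350 to 775 mm from the base axis. Payload 5.5 kg.
Tool frame: the origin (TCP) lies on the centre line of the jaws, within the pads' length; the fingertips stand robot.tcp_to_tips ahead of it and the grasp point (between the pads) lies 5 mm behind it (robot.tcp_to_tips is the distance from the TCP to the fingertips, in mm); x points along the fingers, y is the direction in which the jaws open and shut, and the axes are right-handed (so a half turn about x gives the same grasp; the last joint's range is limited). The gripper opens to 85 mm and grips with 20 to 120 N. Pads are 22 mm wide; open, the fingers measure 114 mm over their backs; the gripper's body (76 mm by 85 mm) begins 54 mm behind the grasp point. The pads swing forward as they close: fully open they stand 13 mm farther back than shut.
Start: joints at [1.1, 0.313, 0.046, 1.304, 0, 1.431], TCP at [186.785, 543.858, 245.323] pointing down, gripper open.
Joint ranges: [-2.76, 2.76], [-0.86, 1.69], [-1.03, 1.26], [-2.2, 2.34], [-1.47, 1.5], [-3.14, 3.14]. Speed limits (rad/s): [2.57, 2.57, 3.14, 3.14, 3.14, 3.14].

## Interface

Orientations are given as a rotation vector (axis times angle).
In Python, from station import robot gives the robot as it stands. The module is installed in compiled form; this text tells all that it offers.
- The arm moves only by the tool jog_arm, never from a script. Its argument "increments" is a list of rows, each a list of 3 entries, a list of its own where there are three numbers: the shift along the world's x, y, z in m, then the turn, a rotation vector about the world's x, y, z in degrees, then the closure in counts, from 0 (fully open) to 255 (shut). A call has 1 to 5 rows; each row shifts and turns the commanded pose from where the row before left it; what a row does not reach is not made up. A row lasts 1/8 s, in which the tool goes at most 62.5 mm and 10.7 degrees, less where a joint would pass 70% of its speed; a pose out of reach is approached as far as the arm can. A call is refused whole if a number of a shift passes 0.0625 or a number of a turn 10.7, either way. A call with a gripper value outside its range is refused whole. The fingers move at their own pace and stop on an object; "newtons" is the grip in N (left out, the last holds). Time passes only in rows, so rows that do not move let the fingers close. It gives the time, the measured TCP pose, the force and the opening at its end, in the units of the state.
- robot.sense(): the state, without advancing time (a new reading comes with each control period).
- robot.grab_frame(name): name is "scene" or "side" or "wrist"; returns a dict with "pixels" (480x640x3 uint8, red, green, blue), "camera_matrix" (3x3 intrinsics, pixels), "k1" (the pictures are not rectified: a ray, as slopes to the right and down, at radius r is drawn at 1 + k1 r^2 times it, then the intrinsics apply), "rvec" (rotation vector, rad) and "tvec" (3), from world to camera coordinates, as OpenCV has them. Camera axes: x right, y down, z forward; pixel columns grow to the right and rows downward; lengths in mm; the calibration is good to about 2 mm. A picture is of the moment at which its call begins. There is no depth.
- robot.job_done(): hands the job in, once; it reports no verdict.
The state is a dict: "clock": time; "joint_pos": joint angles; "joint_velocities": joint speeds; "effort": joint torques, N m; "tcp_pos": TCP position; "tcp_rot": TCP orientation; "contact_force": force on the tool from outside, world axes, zero at the start; "torque": the same for the moment, N m; "grip_width": finger opening in mm.
Only numpy, scipy, OpenCV 4.12 (cv2) and the standard library are available. Lean on these libraries where they do the work, as an engineer would, in place of code of your own. Each camera call takes 0.05 s, during which the arm holds its last target.

## Working session

There is one attempt and no reset: what is moved stays moved. The work goes in short steps, Python scripts to look and compute and a tool call to move; the robot and the scene stay as the last step left them, time stands still between calls to the robot, and variables do not carry over. Pictures are saved under pics/ and viewed, and the job is handed in when it is done.

Besides the shell and the picture viewer there is one more tool, called after "Request:" as name([rows], argument=value, ...), one row to a line, values as JSON. jog_arm: Moves the arm, as the interface text tells. Its arguments: {"type":"object","properties":{"increments":{"type":"array","items":{"type":"array"}},"newtons":{"type":"number"}},"required":["increments"]}

```bash
ls; mkdir -p pics; python3 - <<'E'
from station import robot
import cv2
s=robot.sense()
for k,v in s.items(): print(k,v)
print(robot.tcp_to_tips)
for n in ["scene","side","wrist"]:
    f=robot.grab_frame(n)
    cv2.imwrite(f"pics/{n}0.png",f["pixels"][:,:,::-1])
    print(n,f["camera_matrix"],f["k1"],f["rvec"],f["tvec"])
E
```

```text
pics
clock 0.0
joint_pos [1.10041816e+00 3.14012906e-01 4.49550729e-02 1.30359898e+00
 1.97309008e-07 1.43120200e+00]
joint_velocities [ 0.0001945  -0.00037209 -0.00048965  0.00060218  0.00096238  0.00037138]
effort [ 2.37624969e-03 -4.80625284e+01  2.98530686e+01  1.94114487e-02
  6.79765662e-05 -1.10395149e-05]
tcp_pos [186.52977689 543.37910757 244.39196269]
tcp_rot [ 0.25820362  1.55572374 -0.26100176]
contact_force [ 0.06657952  0.58755006 -0.20512587]
torque [ 0.01054838  0.00888912 -0.00749729]
grip_width 85.4153909485358
14.0
scene [[516.40088726   0.         318.01066888]
 [  0.         516.40088726 240.48960552]
 [  0.           0.           1.        ]] -0.12588661114469943 [ 2.1458743   1.15287769 -0.44575198] [-283.17645578 -204.38831767 1673.39431685]
side [[568.81757516   0.         332.45680066]
 [  0.         568.81757516 239.86505749]
 [  0.           0.           1.        ]] -0.007519392660091786 [ 2.17564107 -0.14487828  0.07733793] [-466.46853117  131.8652999  1741.7893302 ]
wrist [[375.11965326   0.         321.08128684]
 [  0.         375.11965326 245.93512487]
 [  0.           0.           1.        ]] -0.012241482236831224 [-2.32456147 -1.66003528 -0.27702037] [-574.58636243  -41.63697133  381.89667308]
```

View pics/scene0.png

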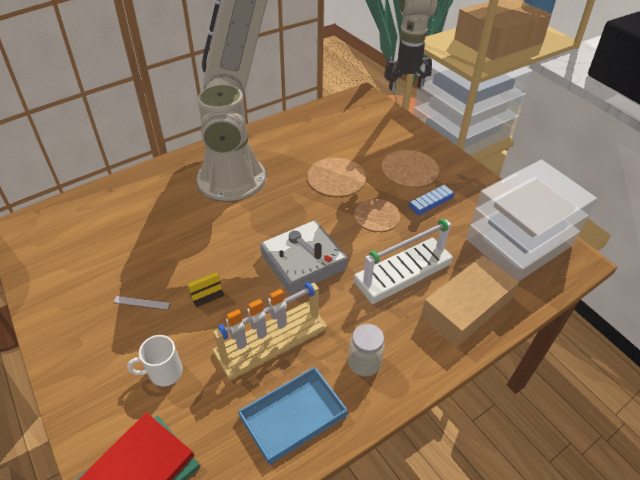

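View pics/side0.png

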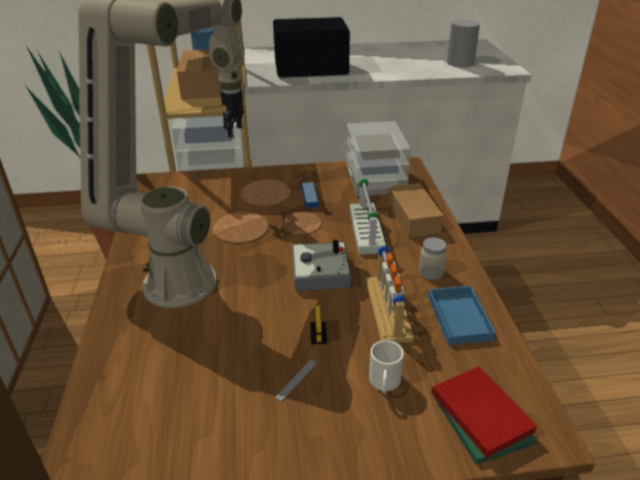

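View pics/wrist0.png

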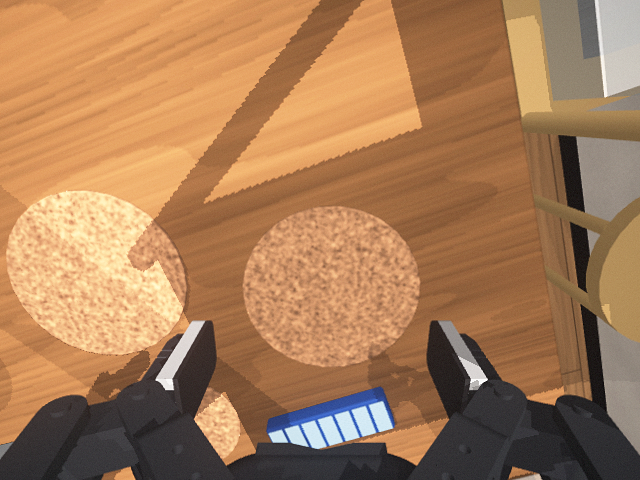

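The scene picture shows three mats at (336,177), (410,168) and (378,214). The last looks smallest. There are three hangers with orange tabs at about (235,318), (256,308) and (278,298), the yellow marker at (206,290), and the lever knob at (318,250). Next I'll write helpers and enlarge crops.

```bash
cat > h.py <<'E'
import numpy as np, cv2
from scipy.optimize import least_squares
def grab(name):
    from station import robot
    return robot.grab_frame(name)
def save(f,fn,box=None,scale=1):
    im=f["pixels"][:,:,::-1]
    if box: x0,y0,x1,y1=box; im=im[y0:y1,x0:x1]
    if scale!=1: im=cv2.resize(im,None,fx=scale,fy=scale,interpolation=cv2.INTER_CUBIC)
    cv2.imwrite(fn,im)
def cal(f): 
    R=cv2.Rodrigues(np.array(f["rvec"],float))[0]
    return np.array(f["camera_matrix"]),np.array([f["k1"],0,0,0,0.]),R,np.array(f["tvec"],float).ravel()
def ray(f,uv):
    K,d,R,t=cal(f)
    p=cv2.undistortPoints(np.array([[uv]],float),K,d)[0,0]
    return -R.T@t, R.T@np.array([p[0],p[1],1.])
def onz(f,uv,z):
    c,v=ray(f,uv); return c+v*(z-c[2])/v[2]
def proj(f,P):
    K,d,R,t=cal(f)
    return cv2.projectPoints(np.array(P,float).reshape(-1,1,3),cv2.Rodrigues(R)[0],t,K,d)[0][:,0]
def tri(obs):
    A=np.zeros((3,3));b=np.zeros(3)
    for f,uv in obs:
        c,v=ray(f,uv);v/=np.linalg.norm(v);M=np.eye(3)-np.outer(v,v);A+=M;b+=M@c
    X=np.linalg.solve(A,b); return X,[np.round(proj(f,X)[0]-uv,1) for f,uv in obs]
E
python3 - <<'E'
from h import *
import pickle
fs={n:grab(n) for n in("scene","side")}
pickle.dump(fs,open("f0.pkl","wb"))
s,d=fs["scene"],fs["side"]
save(s,"pics/a1.png",(190,200,390,350),4)
save(s,"pics/a2.png",(300,140,470,300),4.6)
save(d,"pics/b1.png",(280,170,440,290),5)
save(d,"pics/b2.png",(290,240,430,345),5)
E
```

```text
(no output)
```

View pics/a1.png

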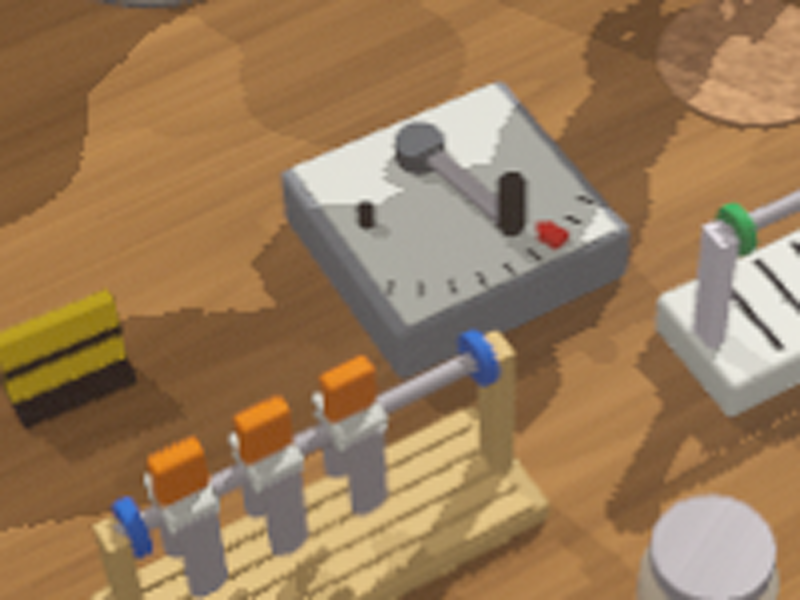

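View pics/a2.png

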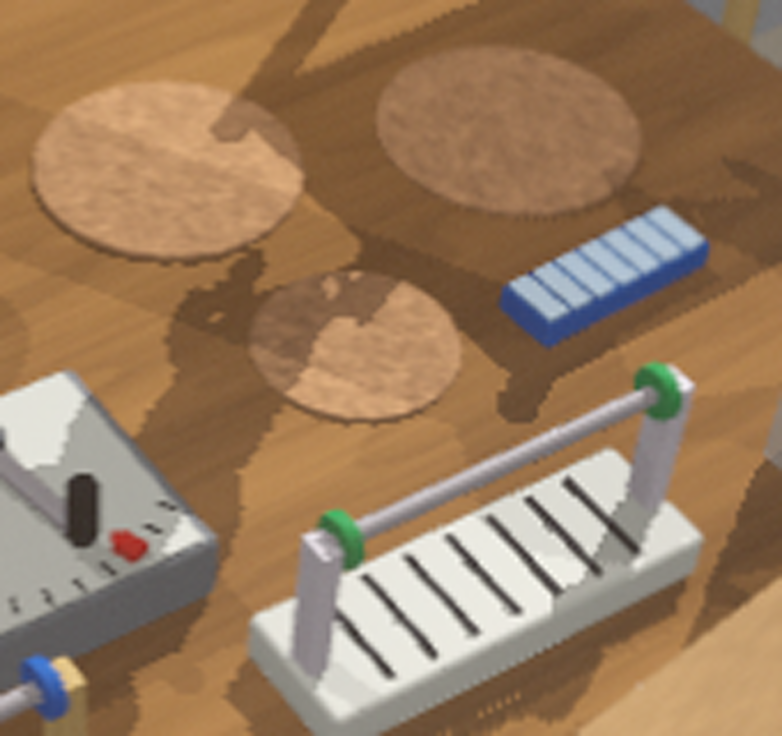

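View pics/b1.png

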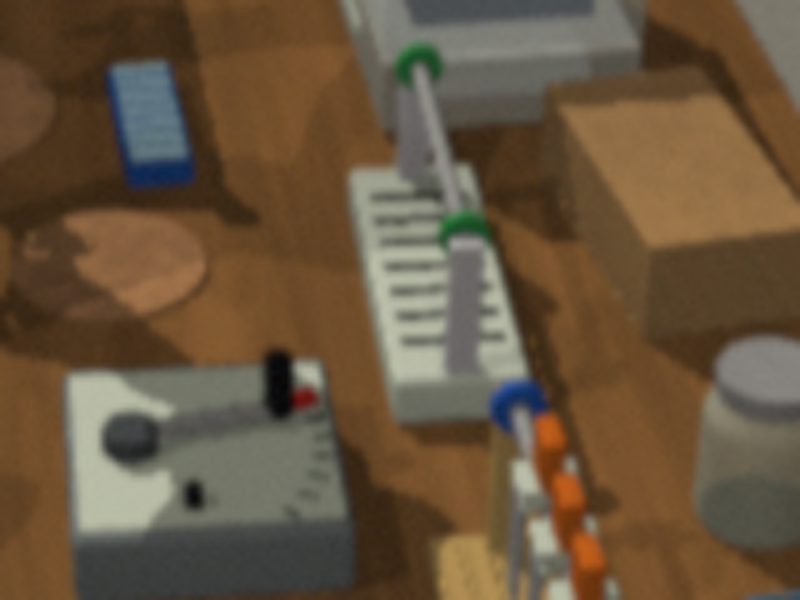

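View pics/b2.png

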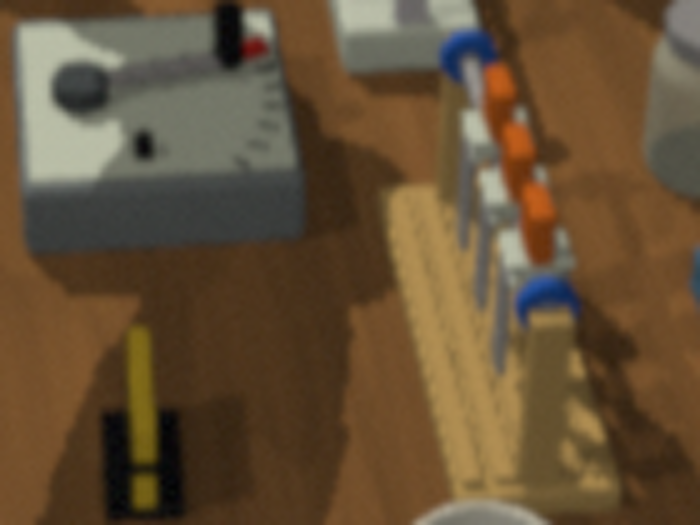

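```bash
cat > m1.py <<'E'
from h import *
import pickle
fs=pickle.load(open("f0.pkl","rb"));s,d=fs["scene"],fs["side"]
A=lambda x,y:(190+x/4-.375,200+y/4-.375)
A2=lambda x,y:(300+x/4.6-.4,140+y/4.6-.4)
B1=lambda x,y:(280+x/5-.4,170+y/5-.4)
B2=lambda x,y:(290+x/5-.4,240+y/5-.4)
pts={"blueL":(A(132,527),B2(548,300)),"blueR":(A(479,357),B2(468,55)),
"greenL":(A2(340,537),B1(465,228)),"greenR":(A2(658,390),B1(418,65)),
"hub":(A(420,143),B2(80,88)),"knobtop":(A(512,180),B2(228,12))}
for k,(a,b) in pts.items():
    X,r=tri([(s,a),(d,b)]);print(k,X.round(1),r, onz(s,a,130).round(0)[:2],onz(d,b,130).round(0)[:2])
print("box corners");
C=[onz(s,A(*p),50) for p in[(500,85),(287,178),(405,330),(630,232)]]
for i in range(4):print(C[i].round(1),np.linalg.norm(C[i]-C[(i+1)%4]).round(1))
C=[onz(d,B2(*p),50) for p in[(15,22),(30,190),(302,175),(272,12)]]
for i in range(4):print(C[i].round(1),np.linalg.norm(C[i]-C[(i+1)%4]).round(1))
print("tip",onz(s,A(538,230),52).round(1),onz(d,B2(243,50),52).round(1))
# mats, by ellipse edges in a2
for n,E in {"small":[(248,335),(461,350),(360,271),(355,421)],"big1":[(33,165),(303,170),(165,82),(170,260)],"big2":[(377,120),(640,140),(500,46),(520,214)]}.items():
    P=[onz(s,A2(*p),4) for p in E];print(n,np.mean(P,0).round(1),[np.linalg.norm(P[0]-P[1]).round(),np.linalg.norm(P[2]-P[3]).round()])
# orange tabs
for f,n in((s,"scene"),(d,"side")):
    im=f["pixels"].astype(int);m=((im[:,:,0]>150)&(im[:,:,1]<130)&(im[:,:,1]>50)&(im[:,:,2]<60))
    if n=="scene": m[:,:200]=0;m[:250]=0;m[350:]=0
    k,l,st,c=cv2.connectedComponentsWithStats(m.astype(np.uint8))
    for i in range(1,k):
        if st[i,4]>15:print(n,c[i].round(1),st[i])
# yellow
for f,n in((s,"scene"),(d,"side")):
    hsv=cv2.cvtColor(f["pixels"],cv2.COLOR_RGB2HSV);m=cv2.inRange(hsv,(22,170,70),(33,255,255))
    k,l,st,c=cv2.connectedComponentsWithStats(m)
    for i in range(1,k):
        if st[i,4]>40:print("yel",n,c[i].round(1),st[i])
E
python3 m1.py
```

```text
blueL [ 603.4 -313.   132.5] [array([-0.,  0.]), array([-0., -0.])] [ 602. -313.] [ 604. -310.]
blueR [607.5 -90.4 129.9] [array([-0.1,  0.3]), array([-0.1, -0.2])] [607. -90.] [608. -91.]
greenL [612.1  94.5 134.8] [array([ 0. , -0.1]), array([0., 0.])] [609.  97.] [614. 102.]
greenR [621.6 318.8 129.5] [array([-0.1,  0.4]), array([-0.2, -0.3])] [621. 320.] [622. 316.]
hub [386.2   4.7  59.5] [array([-0.2,  0.9]), array([-0.5, -0.7])] [442. -27.] [380. -94.]
knobtop [479.9  17.5  99.3] [array([-0.2,  1. ]), array([-0.5, -0.7])] [501.   4.] [475. -30.]
box corners
[358.4  89.3  50. ] 171.1
[354.  -81.8  50. ] 156.6
[510.6 -83.9  50. ] 169.2
[521.9  85.   50. ] 163.6
[353.6  90.   50. ] 173.2
[349.3 -83.2  50. ] 162.1
[511.2 -90.3  50. ] 169.8
[518.8  79.3  50. ] 165.5
tip [488.2  33.8  52. ] [494.   37.6  52. ]
small [398.5 288.6   4. ] [np.float64(140.0), np.float64(143.0)]
big1 [184.2 288.2   4. ] [np.float64(191.0), np.float64(196.0)]
big2 [282.3 522.2   4. ] [np.float64(191.0), np.float64(194.0)]
scene [327.6 257.6] [325 256   6   5  16]
scene [276.1 293.4] [270 289  14   9  38]
scene [254.9 303.3] [248 299  15  10  44]
scene [233.  313.7] [227 309  14  10  52]
side [389.1 255.8] [387 253   5   6  23]
side [393.  267.5] [391 265   5   6  26]
side [396.9 279.9] [395 277   5   7  30]
yel scene [203.4 282.3] [188 273  32  20 302]
yel scene [205.7 292. ] [191 284  30  17 186]
yel side [317.8 319. ] [315 305   6  28 125]
```

```bash
python3 - <<'E'
from h import *
import pickle
from scipy.spatial.transform import Rotation as Ro
from station import robot
st=robot.sense();print(Ro.from_rotvec(st["tcp_rot"]).as_matrix().round(3),st["joint_pos"].round(3) if hasattr(st["joint_pos"],'round') else 0)
fs=pickle.load(open("f0.pkl","rb"));s,d=fs["scene"],fs["side"]
A=lambda x,y:(190+x/4-.375,200+y/4-.375)
B2=lambda x,y:(290+x/5-.4,240+y/5-.4)
print("marker top edge",onz(s,A(0,328),70),onz(s,A(112,292),70), "foot",onz(s,A(28,424),0),onz(s,A(134,378),0))
print("side top",onz(d,B2(138,328),70),"lower end",onz(d,B2(145,470),70))
print("tabs",[onz(s,p,158).round(1) for p in[(276.1,293.4),(254.9,303.3),(233.0,313.7)]])
print("tabs",[onz(d,p,165).round(1) for p in[(389.1,255.8),(393,267.5),(396.9,279.9)]])
print("peg",onz(s,A(366,230),50))
for f,a,b in((s,(276.1,293.4),0),):pass
print([tri([(s,a),(d,b)])[0].round(1) for a,b in zip([(276.1,293.4),(254.9,303.3),(233.0,313.7)],[(389.1,255.8),(393,267.5),(396.9,279.9)])])
E
```

```text
[[-0.     0.325  0.946]
 [-0.001  0.946 -0.325]
 [-1.    -0.001 -0.   ]] [1.1   0.314 0.046 1.304 0.    1.431]
marker top edge [ 383.91512954 -304.62709918   70.        ] [ 396.09149972 -231.98224077   70.        ] foot [ 408.66097967 -309.41237441    0.        ] [ 412.67572384 -234.60355227    0.        ]
side top [ 396.78742914 -236.14011613   70.        ] lower end [ 388.12508661 -345.71261831   70.        ]
tabs [array([ 595.1, -171.1,  158. ]), array([ 593.1, -224.4,  158. ]), array([ 591.6, -278. ,  158. ])]
tabs [array([ 607.1, -164.8,  165. ]), array([ 606.2, -218.3,  165. ]), array([ 604.6, -271.8,  165. ])]
peg [424.03500964 -60.95871255  50.        ]
[array([ 604.6, -175.7,  172.7]), array([ 603.4, -228.6,  173.1]), array([ 601.9, -281.5,  173. ])]
```

Request:
jog_arm([
  [[0.029, -0.052, 0], [0, 0, 0], 60],
  [[0.029, -0.052, 0], [0, 0, 0], 60],
  [[0.029, -0.052, 0], [0, 0, 0], 60],
  [[0.029, -0.052, 0], [0, 0, 0], 60],
  [[0.029, -0.052, 0], [0, 0, 0], 60],
], newtons=30)

```text
clock: 0.88
tcp_pos: [332.4, 282.2, 245.4]
tcp_rot: [0.26, 1.555, -0.259]
contact_force: [1.6, 1.1, 0.8]
grip_width: 64.8
```

Request:
jog_arm([
  [[0.024, -0.052, 0], [0, 0, 0], 60],
  [[0.024, -0.052, 0], [0, 0, 0], 60],
  [[0.024, -0.052, 0], [0, 0, 0], 60],
  [[0.024, -0.052, 0], [0, 0, 0], 60],
  [[0, 0, 0], [0, 0, 0], 60],
])

```text
clock: 1.5
tcp_pos: [429.3, 72.6, 245.3]
tcp_rot: [0.265, 1.554, -0.265]
contact_force: [-0.5, 0.4, -0.3]
grip_width: 65.7
```

```bash
python3 - <<'E'
from h import *
import pickle
f=grab("wrist");pickle.dump(f,open("w1.pkl","wb"));save(f,"pics/w1.png")
E
```

```text
(no output)
```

View pics/w1.png

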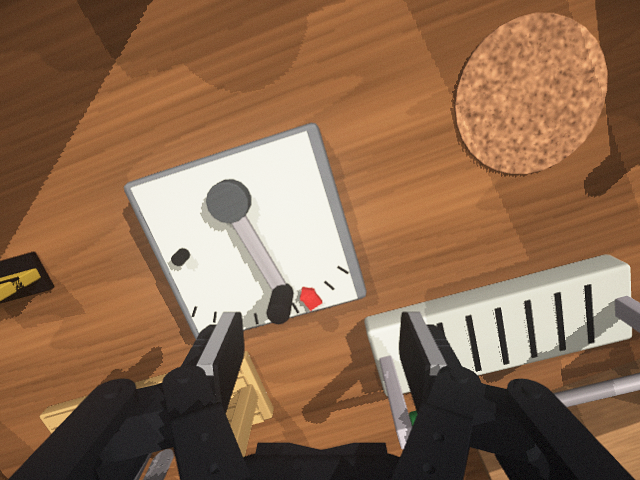

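The wrist view shows the hub at about (228,201), the knob at (280,303), the red pointer at (310,298) and the small mat at (531,93). I'll zoom on the box.

```bash
python3 - <<'E'
from h import *
import pickle
f=pickle.load(open("w1.pkl","rb"));save(f,"pics/w1c.png",(120,115,380,345),3)
E
```

```text
(no output)
```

View pics/w1c.png

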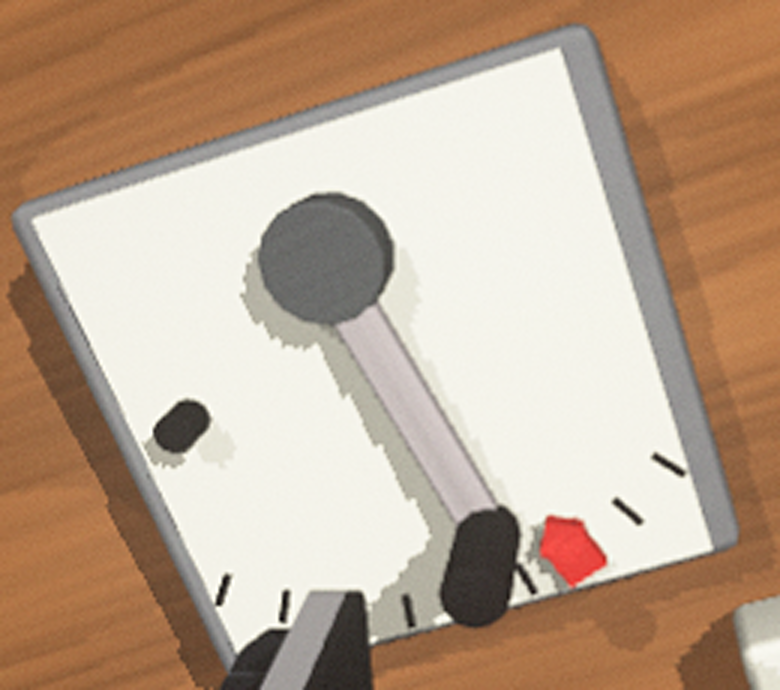

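```bash
python3 - <<'E'
from h import *
import pickle
f=pickle.load(open("w1.pkl","rb"))
W=lambda x,y:(120+x/3-.33,115+y/3-.33)
print("cam",ray(f,(320,240))[0])
C=np.array([onz(f,W(*p),50.) for p in[(32,220),(560,48),(713,550),(235,655)]])
print(C.round(1),[np.linalg.norm(C[i]-C[(i+1)%4]).round(1) for i in range(4)]);m=C.mean(0);print("centre",m)
for i,j in((0,3),(1,2)): v=C[j]-C[i];print("x yaw",np.degrees(np.arctan2(v[1],v[0])))
for i,j in((0,1),(3,2)): v=C[j]-C[i];print("y yaw",np.degrees(np.arctan2(-v[0],v[1])))
tip=onz(f,W(545,517),53);print("tip",tip)
for z in(66,70,75):print("hub top z",z,onz(f,W(322,258),z))
print("hub right edge etc", )
kt=onz(f,W(490,540),104);kb=onz(f,W(474,598),59)
print("knob top",kt,"bot",kb)
# peg
print("peg top",onz(f,W(187,420),70),onz(f,W(172,435),50))
E
```

```text
cam [348.67153613 101.40172146 374.15473924]
[[349.4 -75.1  50. ]
 [355.5  85.9  50. ]
 [516.4  79.3  50. ]
 [500.9 -82.3  50. ]] [np.float64(161.2), np.float64(161.0), np.float64(162.3), np.float64(151.7)]
centre [430.55223052   1.98353624  50.        ]
x yaw -2.7065932934880843
x yaw -2.353031909080506
y yaw -2.1876158465830082
y yaw -5.470113722396934
tip [486.34432459  33.22353342  53.        ]
hub top z 66 [385.79323274   4.95342098  66.        ]
hub top z 70 [385.31137487   6.20536734  70.        ]
hub top z 75 [384.70905253   7.77030028  75.        ]
hub right edge etc
knob top [465.95552509  27.88719798 104.        ] bot [502.80462201   3.46503823  59.        ]
peg top [415.9163372  -50.10481108  70.        ] [423.26991003 -66.6755013   50.        ]
```

```bash
python3 - <<'E'
from h import *
import pickle
f=pickle.load(open("w1.pkl","rb"))
W=lambda x,y:(120+x/3-.33,115+y/3-.33)
kt=onz(f,W(476,594),104);kb=onz(f,W(488,542),64)
print("knob top",kt,"bot",kb)
for z in(60,66,70):
  h=onz(f,W(322,258),z);t=onz(f,W(545,517),53)
  for k in(kt,kb):
    print(z,h.round(1),np.linalg.norm((k-h)[:2]),np.arctan2(*(k-h)[1::-1]))
  print("tip",np.linalg.norm((t-h)[:2]),np.arctan2(*(t-h)[1::-1]))
E
```

```text
knob top [479.83474445  18.41149058 104.        ] bot [483.75109253  16.1786722   64.        ]
60 [386.5   3.1  60. ] 94.57048683147052 0.162883937409518
60 [386.5   3.1  60. ] 98.1139770974472 0.13395071630940428
tip 104.28132296413875 0.29328957904516695
66 [385.8   5.   66. ] 94.9996082164893 0.1421426456565933
66 [385.8   5.   66. ] 98.59892778087509 0.11409497989040616
tip 104.4496114359742 0.27407637317960964
70 [385.3   6.2  70. ] 95.30822021636402 0.12842270312802612
70 [385.3   6.2  70. ] 98.94364468224236 0.1009693048013201
tip 104.58316416838025 0.2613049757978477
```

Request:
jog_arm([
  [[0.026, -0.028, 0], [0, 0, 0], 60],
  [[0.025, -0.027, 0], [0, 0, 0], 60],
  [[0, 0, -0.052], [0, 0, 0], 60],
  [[0, 0, -0.052], [0, 0, 0], 60],
  [[0, 0, 0], [0, 0, 0], 60],
])

```text
clock: 2.17
tcp_pos: [474.7, 22.8, 138.0]
tcp_rot: [0.258, 1.565, -0.258]
contact_force: [-0.7, 0.4, 0.1]
grip_width: 65.3
```

```bash
python3 - <<'E'
from h import *
for n in("wrist","scene"):
  f=grab(n);save(f,f"pics/{n}2.png",*((None,1) if n=="wrist" else ((230,150,430,300),4)))
E
```

```text
(no output)
```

View pics/wrist2.png

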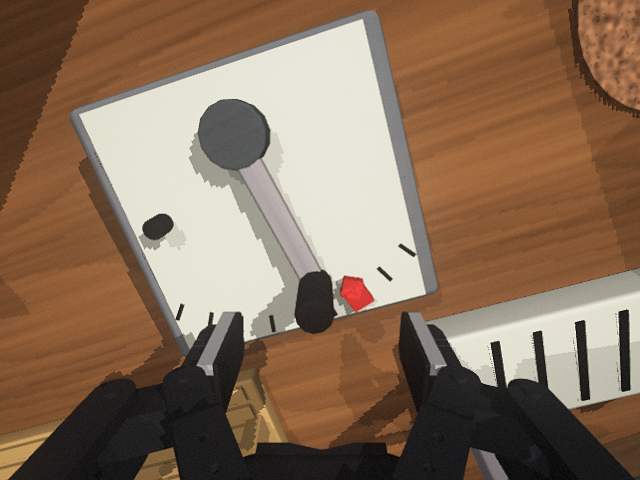

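View pics/scene2.png

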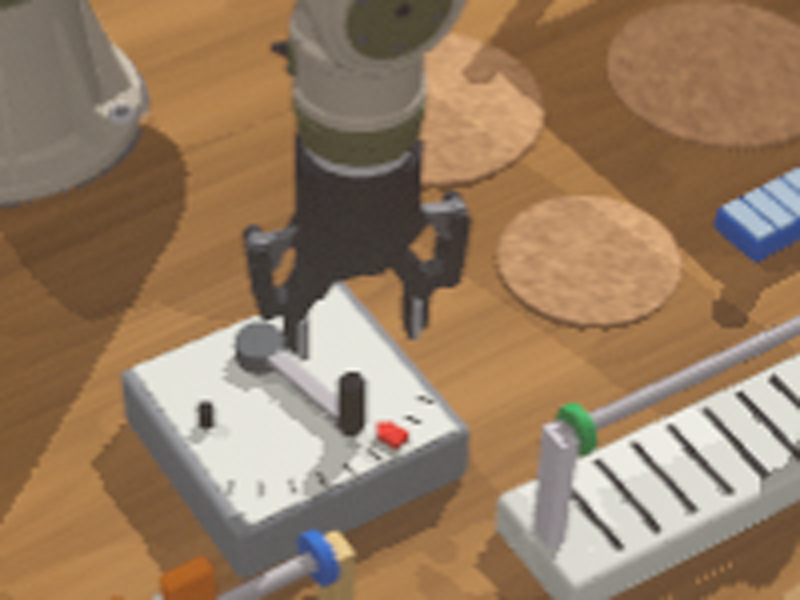

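```bash
python3 - <<'E'
from h import *
from station import robot
s=robot.sense();print(s["tcp_pos"],s["joint_velocities"],s["clock"],s["tcp_rot"])
E
```

```text
[478.7791333   21.9669796  142.37406813] [-0.00842725 -0.02148316  0.04219917 -0.00326952 -0.00155048 -0.00247395] 2.275 [ 0.25834936  1.55543565 -0.25797242]
```

Request:
jog_arm([
  [[0.002, -0.004, -0.027], [0, 0, 0], 60],
  [[0, 0, -0.026], [0, 0, 0], 60],
  [[0, 0, 0], [0, 0, 0], 60],
  [[0, 0, 0], [0, 0, 0], 60],
])

```text
clock: 2.78
tcp_pos: [482.4, 17.0, 90.6]
tcp_rot: [0.259, 1.552, -0.259]
contact_force: [0.5, 0.7, 0.5]
grip_width: 65.2
```

```bash
python3 - <<'E'
from h import *
from station import robot
f=grab("wrist");save(f,"pics/w3.png")
s=robot.sense();print(s["tcp_pos"],s["joint_velocities"],s["clock"],s["tcp_rot"])
E
```

```text
[482.46737129  16.89828493  90.55159921] [-0.00396463  0.00132642 -0.00749806 -0.00970204 -0.0014352  -0.00062314] 2.825 [ 0.25925991  1.5515002  -0.25892649]
```

View pics/w3.png

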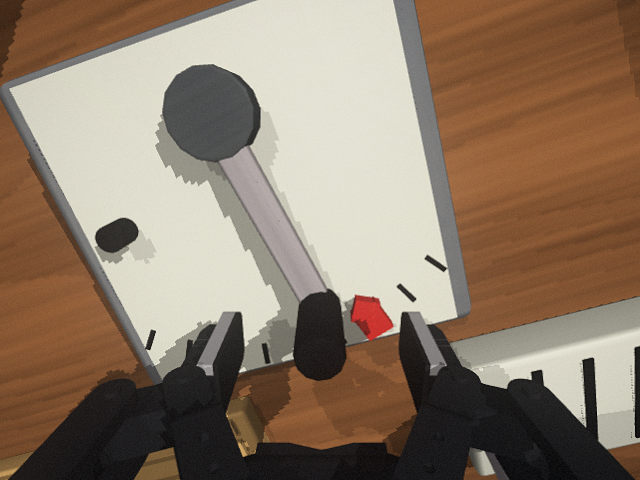

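Request:
jog_arm([
  [[0, 0, 0], [0, 0, 0], 255],
  [[0, 0, 0], [0, 0, 0], 255],
  [[0, 0, 0], [0, 0, 0], 255],
  [[0, 0, 0], [0, 0, 0], 255],
], newtons=25)

```text
clock: 3.32
tcp_pos: [481.1, 16.8, 88.8]
tcp_rot: [0.26, 1.554, -0.259]
contact_force: [-0.6, 0.3, 4.6]
grip_width: 19.2
```

Request:
jog_arm([
  [[0.0005, -0.013, 0], [0, 0, 0], 255],
  [[-0.001, -0.014, 0], [0, 0, 0], 255],
  [[-0.003, -0.014, 0], [0, 0, 0], 255],
  [[-0.005, -0.013, 0], [0, 0, 0], 255],
  [[-0.007, -0.0125, 0], [0, 0, 0], 255],
])

```text
clock: 3.95
tcp_pos: [467.8, -50.2, 89.0]
tcp_rot: [0.261, 1.55, -0.258]
contact_force: [6.0, 2.3, -0.8]
grip_width: 19.1
```

Request:
jog_arm([
  [[-0.007, -0.009, 0], [0, 0, 0], 255],
  [[-0.0065, -0.007, 0], [0, 0, 0], 255],
  [[-0.006, -0.005, 0], [0, 0, 0], 255],
  [[0, 0, 0], [0, 0, 0], 255],
])

```text
clock: 4.45
tcp_pos: [448.3, -70.6, 89.0]
tcp_rot: [0.262, 1.55, -0.257]
contact_force: [9.7, 4.0, -0.7]
grip_width: 19.1
```

Request:
jog_arm([
  [[-0.0025, -0.002, 0], [0, 0, 0], 255],
  [[0, 0, 0], [0, 0, 0], 255],
])

```text
clock: 4.7
tcp_pos: [448.0, -70.9, 89.0]
tcp_rot: [0.264, 1.546, -0.252]
contact_force: [17.0, 12.8, -5.6]
grip_width: 19.0
```

```bash
python3 - <<'E'
from h import *
f=grab("scene");save(f,"pics/s4.png",(230,180,390,300),5)
E
```

```text
(no output)
```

View pics/s4.png

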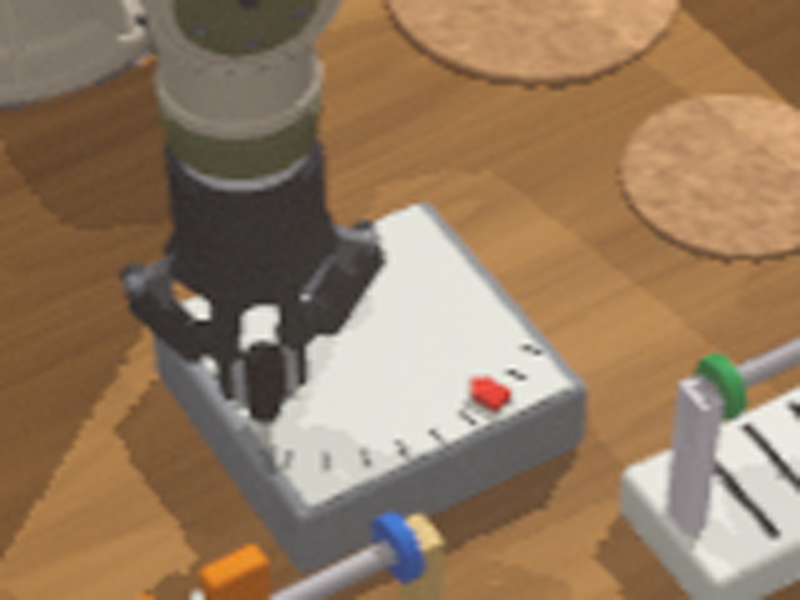

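Request:
jog_arm([
  [[0, 0, 0], [0, 0, 0], 110],
  [[0, 0, 0], [0, 0, 0], 110],
  [[0, 0, 0], [0, 0, 0], 80],
  [[0, 0, 0.05], [0, 0, 0], 60],
  [[0, 0, 0.055], [0, 0, 0], 60],
])

```text
clock: 5.38
tcp_pos: [441.9, -72.5, 193.6]
tcp_rot: [0.26, 1.558, -0.26]
contact_force: [1.1, -0.5, -1.2]
grip_width: 65.5
```

Request:
jog_arm([
  [[0.02, -0.02, 0.055], [0, 0, -10.3], 60],
  [[0.028, -0.02, 0.045], [0, 0, -10.3], 60],
  [[0.028, -0.025, 0], [0, 0, -10.3], 60],
  [[0.028, -0.03, 0], [0, 0, -10.3], 60],
  [[0, 0, 0], [0, 0, 0], 60],
])

```text
clock: 6.0
tcp_pos: [548.2, -169.7, 291.8]
tcp_rot: [0.819, 1.412, -0.82]
contact_force: [-0.3, -0.1, -0.3]
grip_width: 65.5
```

```bash
python3 - <<'E'
from h import *
import pickle
from station import robot
fs={n:grab(n) for n in("scene","wrist")}
pickle.dump(fs,open("f2.pkl","wb"))
save(fs["wrist"],"pics/w5.png");save(fs["scene"],"pics/s5.png",(190,170,390,320),4)
s=robot.sense();print(s["tcp_pos"],s["joint_pos"].round(2),s["clock"])
from scipy.spatial.transform import Rotation as Ro
print(Ro.from_rotvec(s["tcp_rot"]).as_matrix().round(3))
E
```

```text
[ 546.5658998  -167.74271567  292.49929543] [-0.44  0.3   0.14  1.42  0.    0.61] 6.1
[[-0.002  0.867  0.498]
 [ 0.001  0.498 -0.867]
 [-1.    -0.001 -0.002]]
```

View pics/w5.png

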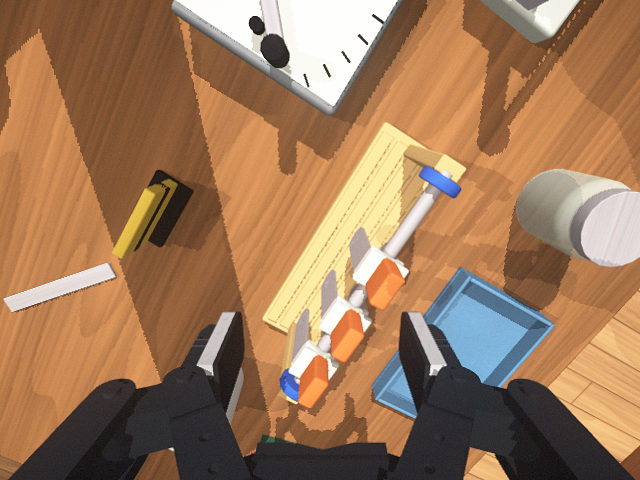

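View pics/s5.png

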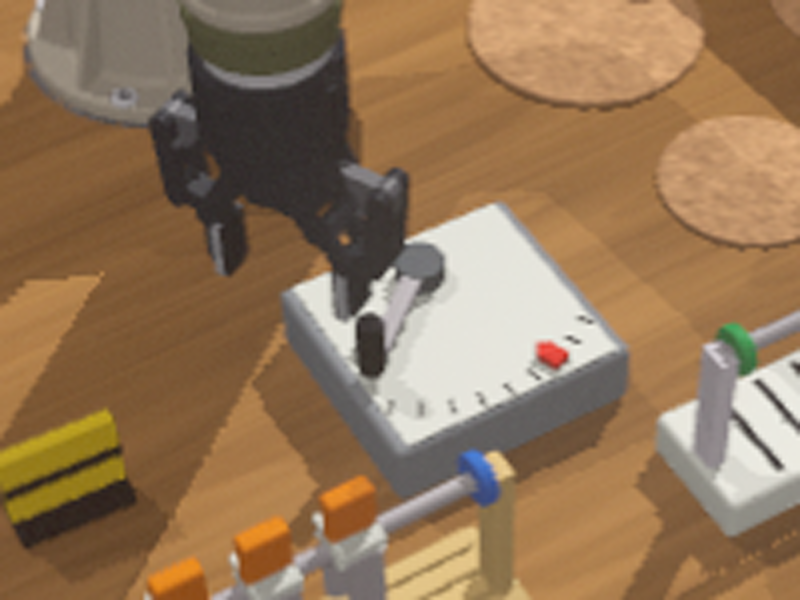

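Request:
jog_arm([
  [[0.02, -0.003, 0], [0, 0, -10.3], 90],
  [[0.019, -0.003, -0.02], [0, 0, -10.3], 90],
  [[0.019, -0.002, -0.02], [0, 0, -10.3], 90],
  [[0, 0, -0.02], [0, 0, 0], 90],
  [[0, 0, 0], [0, 0, 0], 90],
])

```text
clock: 6.72
tcp_pos: [603.5, -174.3, 231.8]
tcp_rot: [1.221, 1.205, -1.224]
contact_force: [0.3, -0.2, 0.5]
grip_width: 55.3
```

```bash
cat > look.py <<'E'
import sys
from h import *
import pickle
from station import robot
from scipy.spatial.transform import Rotation as Ro
tag=sys.argv[1]
for n in sys.argv[2:]:
    f=grab(n);save(f,f"pics/{n}_{tag}.png");pickle.dump(f,open(f"{n}_{tag}.pkl","wb"))
s=robot.sense();M=Ro.from_rotvec(s["tcp_rot"]).as_matrix()
print(np.round(s["tcp_pos"],1),"q",np.round(s["joint_pos"],2),"t",s["clock"],"yaw_y",np.degrees(np.arctan2(M[1,1],M[0,1])).round(2),"xaxis",M[:,0].round(3),"F",np.round(s["contact_force"],1),s["grip_width"])
E
python3 look.py 6 wrist
```

```text
[ 604.1 -174.7  233.2] q [-0.41  0.43  0.18  1.33 -0.    1.18] t 6.775 yaw_y -0.97 xaxis [-0.002  0.001 -1.   ] F [ 0.3 -0.5  0.4] 55.588553218209164
```

View pics/wrist_6.png

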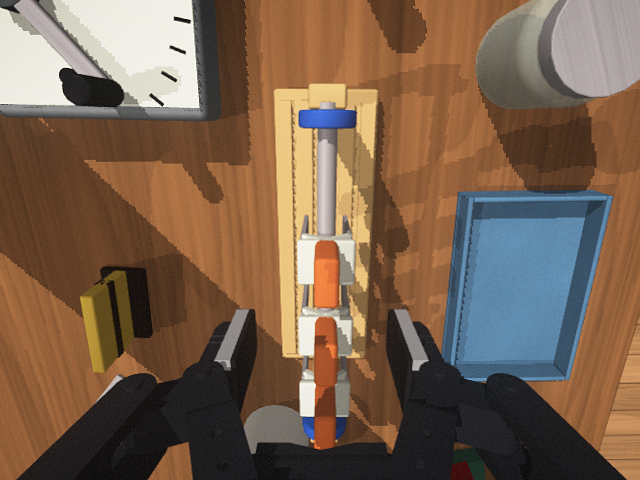

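```bash
python3 - <<'E'
from h import *
import pickle
f=pickle.load(open("wrist_6.pkl","rb"))
print(ray(f,(320,240))[0])
im=f["pixels"].astype(int);m=((im[:,:,0]>150)&(im[:,:,1]<130)&(im[:,:,2]<60)&(im[:,:,0]-im[:,:,1]>80)).astype(np.uint8);m[:,:280]=0;m[:,370:]=0
for r in range(230,450,6):
    x=np.flatnonzero(m[r]); print(r,(x.min(),x.max()) if len(x) else None, end=' ')
print()
for y in(-175.7,-228.6,-281.5):
  for z in(176,146):
    print(y,z,proj(f,[[604+a,y+b,z] for a,b in((-7,15),(7,15),(-7,-15),(7,-15))]).round(0).tolist())
for yy in (-313,-90): print(proj(f,[[605,yy,130]]))
E
```

```text
[604.59510113 -89.22990225 360.92284858]
230 None 236 None 242 (np.int64(318), np.int64(333)) 248 (np.int64(316), np.int64(334)) 254 (np.int64(315), np.int64(335)) 260 (np.int64(315), np.int64(337)) 266 (np.int64(315), np.int64(337)) 272 (np.int64(329), np.int64(337)) 278 (np.int64(327), np.int64(337)) 284 (np.int64(314), np.int64(337)) 290 (np.int64(314), np.int64(337)) 296 (np.int64(314), np.int64(337)) 302 (np.int64(314), np.int64(337)) 308 None 314 None 320 (np.int64(317), np.int64(332)) 326 (np.int64(315), np.int64(332)) 332 (np.int64(315), np.int64(333)) 338 (np.int64(326), np.int64(333)) 344 (np.int64(326), np.int64(334)) 350 (np.int64(315), np.int64(336)) 356 (np.int64(315), np.int64(336)) 362 (np.int64(316), np.int64(333)) 368 (np.int64(315), np.int64(333)) 374 (np.int64(315), np.int64(332)) 380 (np.int64(315), np.int64(332)) 386 (np.int64(316), np.int64(321)) 392 (np.int64(315), np.int64(323)) 398 (np.int64(315), np.int64(318)) 404 (np.int64(315), np.int64(316)) 410 None 416 None 422 (np.int64(315), np.int64(332)) 428 (np.int64(315), np.int64(331)) 434 (np.int64(315), np.int64(331)) 440 (np.int64(314), np.int64(331)) 446 (np.int64(314), np.int64(331)) 
-175.7 176 [[310.0, 260.0], [337.0, 260.0], [312.0, 310.0], [337.0, 310.0]]
-175.7 146 [[312.0, 242.0], [335.0, 242.0], [313.0, 287.0], [335.0, 287.0]]
-228.6 176 [[313.0, 346.0], [337.0, 346.0], [314.0, 389.0], [337.0, 388.0]]
-228.6 146 [[314.0, 319.0], [335.0, 319.0], [315.0, 358.0], [336.0, 358.0]]
-281.5 176 [[315.0, 419.0], [337.0, 418.0], [316.0, 455.0], [337.0, 455.0]]
-281.5 146 [[316.0, 386.0], [336.0, 386.0], [317.0, 420.0], [336.0, 420.0]]
[[327.59377117 420.99151448]]
[[323.42490765 118.19046535]]
```

Request:
jog_arm([
  [[0, 0, -0.036], [0, 0, 0], 110],
  [[0, 0, -0.035], [0, 0, 0], 110],
  [[0, 0, 0], [0, 0, 0], 110],
  [[0, 0, 0], [0, 0, 0], 110],
])

```text
clock: 7.28
tcp_pos: [605.9, -175.9, 164.6]
tcp_rot: [1.223, 1.198, -1.221]
contact_force: [0.1, 0.2, 0.1]
grip_width: 48.5
```

```bash
python3 look.py 7 wrist side
```

```text
[ 606.5 -176.1  164.9] q [-0.41  0.45  0.05  1.17  0.    1.18] t 7.375 yaw_y -1.04 xaxis [ 0.004 -0.002 -1.   ] F [ 0.2 -0.2 -0.3] 48.668517083796296
```

View pics/wrist_7.png

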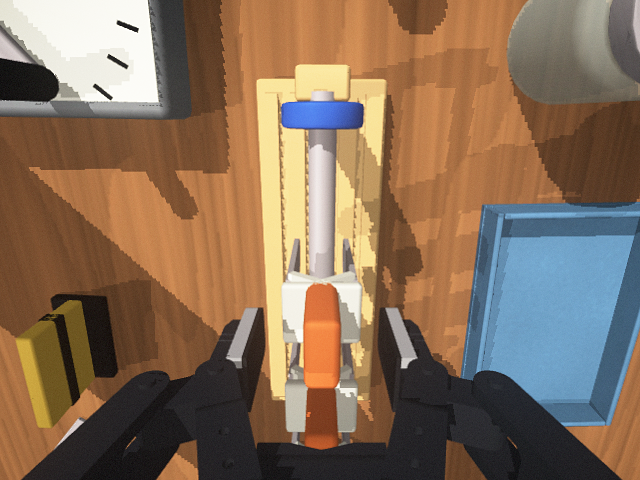

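Request:
jog_arm([
  [[-0.001, 0, -0.002], [0, 0, 0], 110],
  [[0, 0, 0], [0, 0, 0], 255],
  [[0, 0, 0], [0, 0, 0], 255],
  [[0, 0, 0], [0, 0, 0], 255],
  [[0, 0, 0], [0, 0, 0], 255],
], newtons=40)

```text
clock: 8.0
tcp_pos: [605.2, -175.9, 161.0]
tcp_rot: [1.223, 1.198, -1.221]
contact_force: [3.1, -0.5, 2.7]
grip_width: 13.2
```

Request:
jog_arm([
  [[0, 0, 0], [0, 0, 0], 255],
  [[0, 0, 0.04], [0, 0, 0], 255],
  [[0, 0, 0.045], [0, 0, 0], 255],
  [[0, 0, 0.045], [0, 0, 0], 255],
  [[0, 0, 0], [0, 0, 0], 255],
])

```text
clock: 8.62
tcp_pos: [604.9, -176.1, 293.8]
tcp_rot: [1.223, 1.196, -1.221]
contact_force: [0.1, -0.0, -1.6]
grip_width: 13.6
```

```bash
python3 look.py 8 wrist scene
```

```text
[ 603.6 -175.5  289.5] q [-0.41  0.42  0.31  1.46 -0.    1.18] t 8.725 yaw_y -1.06 xaxis [-0.002  0.    -1.   ] F [-0.2  0.3 -0.8] 13.322737044800915
```

View pics/scene_8.png

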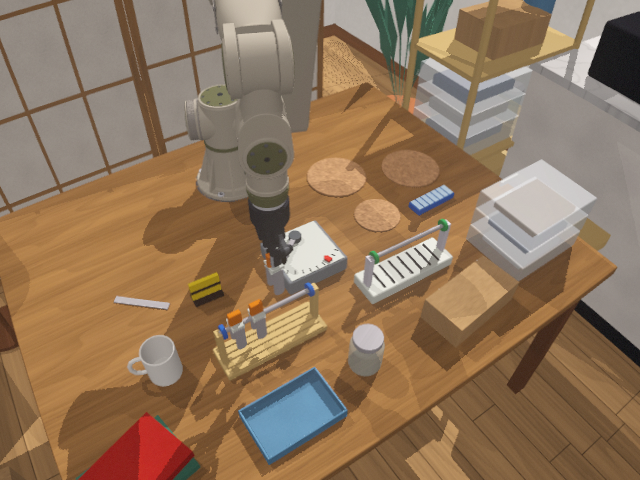

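View pics/wrist_8.png

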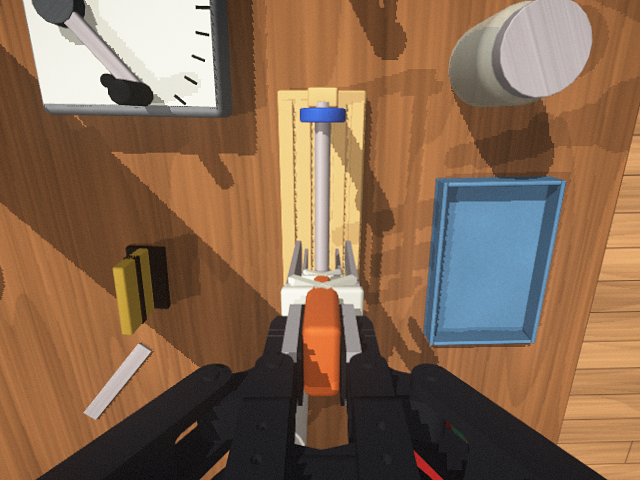

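Request:
jog_arm([
  [[0, 0.04, 0], [0, 0, 0], 255],
  [[0, 0.055, 0], [0, 0, 0], 255],
  [[0, 0.055, 0], [0, 0, 0], 255],
  [[0, 0.055, 0], [0, 0, 0], 255],
  [[0, 0.055, 0], [0, 0, 0], 255],
])

```text
clock: 9.35
tcp_pos: [602.7, 85.9, 287.6]
tcp_rot: [1.22, 1.204, -1.227]
contact_force: [-0.1, -0.1, -0.8]
grip_width: 13.5
```

Request:
jog_arm([
  [[0.006, 0.05, 0], [0, 0, -0.7], 255],
  [[0.005, 0.05, 0], [0, 0, -0.7], 255],
  [[0.005, 0.04, 0], [0, 0, 0], 255],
  [[0, 0.02, 0], [0, 0, 0], 255],
  [[0, 0, 0], [0, 0, 0], 255],
])

```text
clock: 9.98
tcp_pos: [619.3, 245.1, 288.3]
tcp_rot: [1.237, 1.191, -1.242]
contact_force: [0.0, 0.1, -0.8]
grip_width: 13.4
```

```bash
python3 look.py 9 wrist scene
```

```text
[619.9 243.3 289.4] q [ 0.25  0.5   0.44  1.51 -0.    1.87] t 10.075 yaw_y -2.49 xaxis [-0.002 -0.001 -1.   ] F [ 0.5 -0.9 -0.2] 13.199712475332598
```

View pics/scene_9.png

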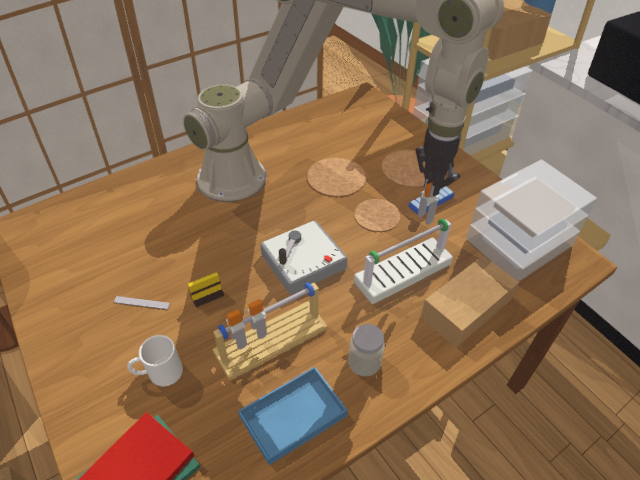

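View pics/wrist_9.png

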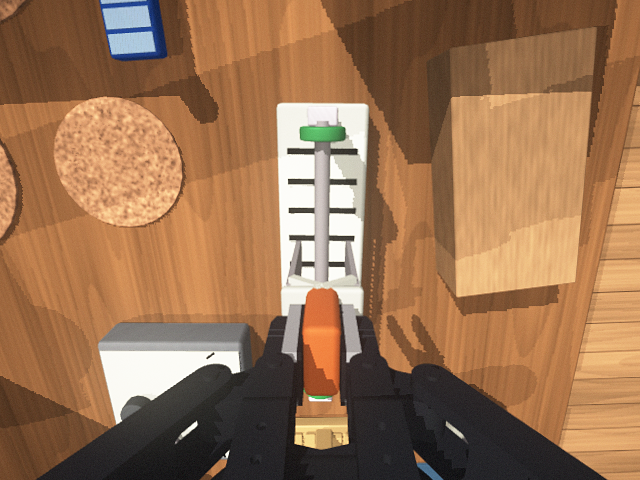

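```bash
python3 - <<'E'
from h import *
import pickle
f=pickle.load(open("wrist_9.pkl","rb"))
im=f["pixels"][:,:,::-1][90:290,250:400];cv2.imwrite("pics/c9.png",cv2.resize(im,None,fx=3,fy=3,interpolation=cv2.INTER_CUBIC))
for uv in((322.5,133),(322,145),(321.8,200),(321.6,265)):print(uv,onz(f,uv,130).round(1))
for uv in((54,155),(183,165),(112,97),(128,227),(120,163)):print(onz(f,uv,4).round(1))
E
```

```text
(322.5, 133) [621.9 318.3 130. ]
(322, 145) [621.2 309.8 130. ]
(321.8, 200) [619.4 268.3 130. ]
(321.6, 265) [617.1 213.9 130. ]
[329.8 302.7   4. ]
[468.7 285.9   4. ]
[406.2 357.9   4. ]
[393.8 218.7   4. ]
[400.2 291.    4. ]
```

View pics/c9.png

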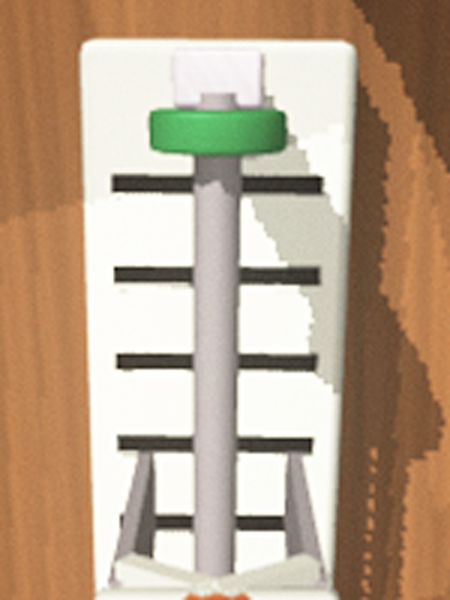

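Request:
jog_arm([
  [[0.0005, 0.045, 0], [0, 0, 0], 255],
  [[0, 0, 0], [0, 0, 0], 255],
  [[0, 0, -0.04], [0, 0, 0], 255],
  [[0, 0, 0], [0, 0, 0], 255],
  [[0, 0, 0], [0, 0, 0], 255],
])

```text
clock: 10.7
tcp_pos: [621.2, 288.1, 251.6]
tcp_rot: [1.242, 1.187, -1.241]
contact_force: [-0.8, -0.0, 0.2]
grip_width: 13.2
```

```bash
python3 look.py 10 wrist scene; python3 - <<'E'
from h import *
import pickle
f=pickle.load(open("scene_10.pkl","rb"));save(f,"pics/s10c.png",(340,130,490,310),3.3)
E
```

```text
[621.8 288.8 252.5] q [ 0.32  0.54  0.41  1.44 -0.    1.93] t 10.8 yaw_y -2.51 xaxis [ 0.003  0.001 -1.   ] F [-0.3 -0.2 -0.8] 12.981694783876362
```

View pics/wrist_10.png

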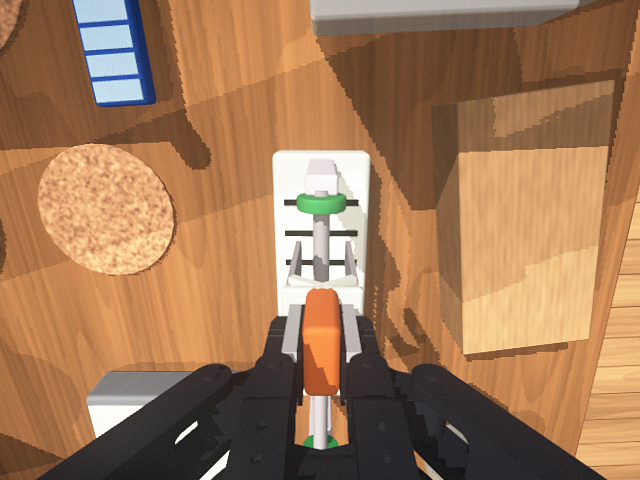

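View pics/s10c.png

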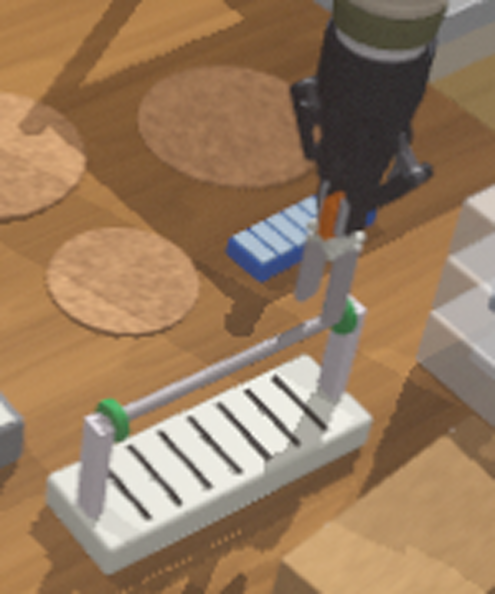

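Request:
jog_arm([
  [[-0.001, -0.002, -0.03], [0, 0, 0], 255],
  [[0, 0, -0.03], [0, 0, 0], 255],
  [[0, 0, -0.02], [0, 0, 0], 255],
  [[0, 0, 0], [0, 0, 0], 255],
  [[0, 0, 0], [0, 0, 0], 255],
])

```text
clock: 11.42
tcp_pos: [620.8, 287.6, 172.3]
tcp_rot: [1.243, 1.187, -1.238]
contact_force: [-0.1, -0.3, -0.5]
grip_width: 13.3
```

```bash
python3 look.py 11 wrist
```

```text
[620.9 287.7 172.5] q [ 0.32  0.55  0.23  1.25 -0.    1.93] t 11.475 yaw_y -2.46 xaxis [ 0.003  0.001 -1.   ] F [-0.8 -0.3 -0.5] 13.66810999713546
```

View pics/wrist_11.png

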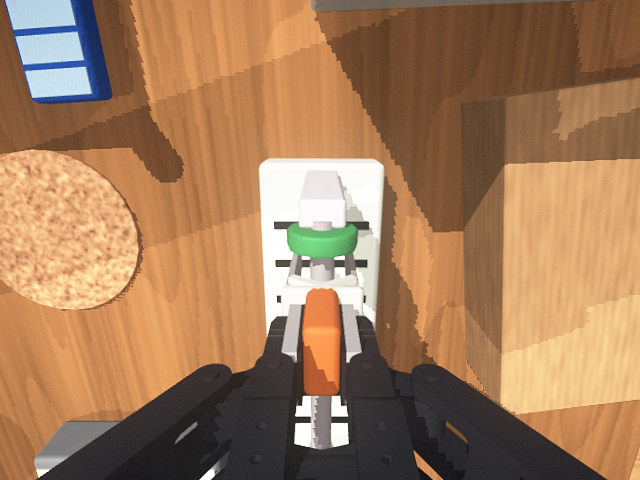

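Request:
jog_arm([
  [[0, 0, -0.008], [0, 0, 0], 255],
  [[0, 0, -0.003], [0, 0, 0], 255],
  [[0, 0, 0], [0, 0, 0], 255],
])

```text
clock: 11.85
tcp_pos: [620.5, 287.5, 160.8]
tcp_rot: [1.242, 1.187, -1.238]
contact_force: [-0.1, -0.1, 4.1]
grip_width: 13.2
```

Request:
jog_arm([
  [[0, 0, 0], [0, 0, 0], 130],
  [[0, 0, 0], [0, 0, 0], 130],
  [[0, 0, 0], [0, 0, 0], 110],
  [[0, 0, 0.03], [0, 0, 0], 110],
  [[0, 0, 0.045], [0, 0, 0], 110],
])

```text
clock: 12.48
tcp_pos: [618.7, 287.0, 232.9]
tcp_rot: [1.238, 1.191, -1.245]
contact_force: [1.3, 0.0, 0.5]
grip_width: 48.6
```

Request:
jog_arm([
  [[0, -0.04, 0.025], [0, 0, 0], 110],
  [[0, -0.06, 0], [0, 0, 0], 110],
  [[0, -0.06, 0], [0, 0, 0], 110],
  [[0, -0.06, 0], [0, 0, 0], 110],
  [[0, -0.06, 0], [0, 0, 0], 110],
])

```text
clock: 13.1
tcp_pos: [619.5, 5.6, 259.2]
tcp_rot: [1.241, 1.189, -1.24]
contact_force: [1.3, -0.6, 0.1]
grip_width: 48.3
```

```bash
python3 look.py 12 scene; python3 - <<'E'
from h import *
import pickle
f=pickle.load(open("scene_12.pkl","rb"));save(f,"pics/s12c.png",(190,170,490,370),2.6)
E
```

```text
[619.7  -1.8 259.1] q [-0.13  0.4   0.2   1.37 -0.    1.49] t 13.15 yaw_y -2.82 xaxis [-0.    -0.005 -1.   ] F [ 1.  -3.2 -0.5] 48.76800068754533
```

View pics/s12c.png

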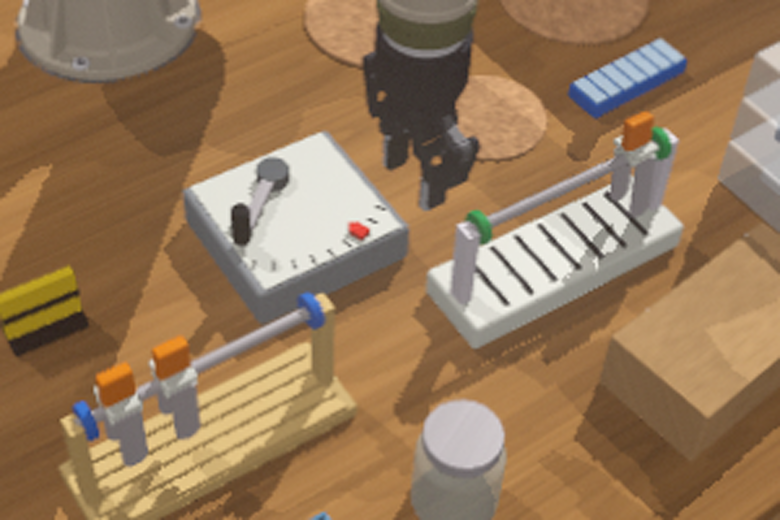

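Request:
jog_arm([
  [[-0.004, -0.058, 0], [0, 0, 0.7], 110],
  [[-0.004, -0.058, 0], [0, 0, 0.7], 110],
  [[-0.004, -0.058, 0], [0, 0, 0], 110],
  [[-0.003, -0.056, -0.025], [0, 0, 0], 110],
  [[0, 0, 0], [0, 0, 0], 110],
])

```text
clock: 13.78
tcp_pos: [603.2, -226.2, 231.4]
tcp_rot: [1.226, 1.201, -1.229]
contact_force: [0.5, 0.9, 0.3]
grip_width: 48.5
```

```bash
python3 look.py 13 wrist; cat > tab.py <<'E'
import sys
from h import *
import pickle
f=pickle.load(open(sys.argv[1],"rb"))
x0,y0=float(sys.argv[2]),float(sys.argv[3])
im=f["pixels"].copy()
for z in(176,146):
    P=proj(f,[[x0+a,y0+b,z] for a,b in((-7,15),(7,15),(7,-15),(-7,-15))])
    cv2.polylines(im,[np.round(P).astype(int)],True,(0,255,0),1)
cv2.imwrite(sys.argv[4],im[:,:,::-1])
E
python3 tab.py wrist_13.pkl 603.4 -228.6 pics/t13.png
```

```text
[ 603.7 -224.2  232.5] q [-0.48  0.46  0.23  1.34  0.    1.11] t 13.825 yaw_y -1.27 xaxis [-0.003  0.002 -1.   ] F [-0.1  0.1 -1. ] 48.624083618968456
```

View pics/t13.png

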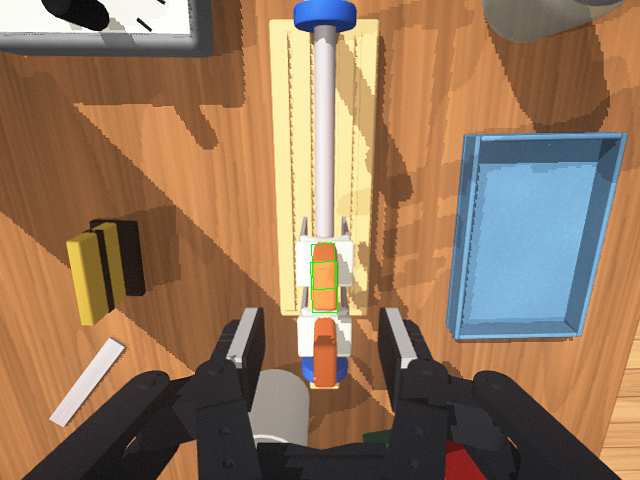

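Request:
jog_arm([
  [[0, -0.004, -0.036], [0, 0, 0.2], 110],
  [[0, 0, -0.034], [0, 0, 0], 110],
  [[0, 0, 0], [0, 0, 0], 110],
  [[0, 0, 0], [0, 0, 0], 110],
])

```text
clock: 14.32
tcp_pos: [605.6, -225.9, 166.0]
tcp_rot: [1.219, 1.201, -1.218]
contact_force: [-0.3, -0.2, 0.3]
grip_width: 48.7
```

```bash
python3 look.py 14 wrist
```

```text
[ 606.  -226.3  166.5] q [-0.48  0.48  0.1   1.19  0.    1.1 ] t 14.375 yaw_y -0.79 xaxis [ 0.003 -0.001 -1.   ] F [0.3 0.3 0.4] 48.78350493593236
```

View pics/wrist_14.png

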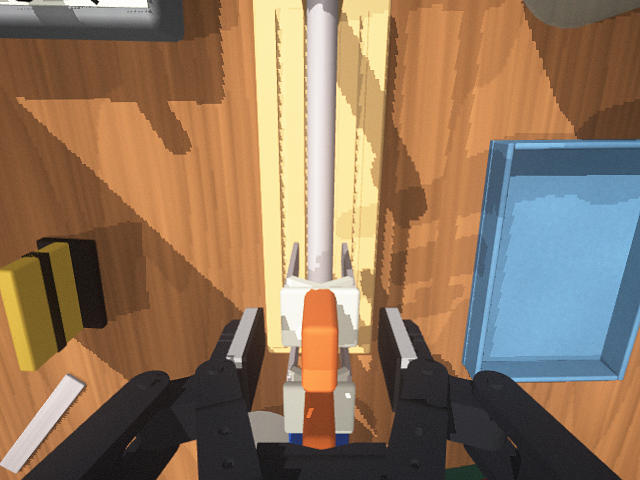

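Request:
jog_arm([
  [[-0.0015, -0.001, -0.004], [0, 0, 0], 110],
  [[0, 0, 0], [0, 0, 0], 255],
  [[0, 0, 0], [0, 0, 0], 255],
  [[0, 0, 0], [0, 0, 0], 255],
  [[0, 0, 0], [0, 0, 0], 255],
])

```text
clock: 15.0
tcp_pos: [604.2, -228.0, 161.0]
tcp_rot: [1.221, 1.2, -1.219]
contact_force: [2.5, -0.5, 3.0]
grip_width: 13.2
```

Request:
jog_arm([
  [[0, 0, 0], [0, 0, 0], 255],
  [[0, 0, 0.04], [0, 0, 0], 255],
  [[0, 0, 0.045], [0, 0, 0], 255],
  [[0, 0, 0.045], [0, 0, 0], 255],
  [[0, 0, 0], [0, 0, 0], 255],
])

```text
clock: 15.62
tcp_pos: [603.9, -228.2, 293.9]
tcp_rot: [1.22, 1.197, -1.218]
contact_force: [-0.2, -0.2, -1.5]
grip_width: 13.4
```

```bash
python3 look.py 15 wrist
```

```text
[ 603.2 -227.8  291.3] q [-0.49  0.45  0.36  1.48 -0.    1.1 ] t 15.675 yaw_y -0.86 xaxis [ 0.001 -0.001 -1.   ] F [ 0.3  0.  -1.8] 13.467180044450044
```

View pics/wrist_15.png

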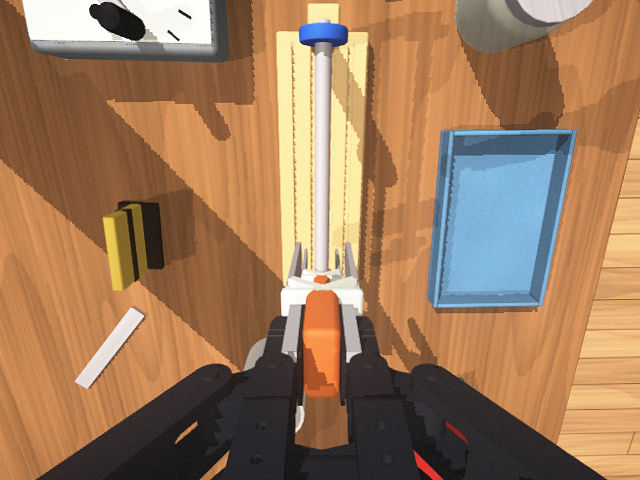

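Request:
jog_arm([
  [[0, 0.04, 0], [0, 0, 0], 255],
  [[0, 0.055, 0], [0, 0, 0], 255],
  [[0, 0.055, 0], [0, 0, 0], 255],
  [[0, 0.055, 0], [0, 0, 0], 255],
  [[0, 0.055, 0], [0, 0, 0], 255],
])

```text
clock: 16.3
tcp_pos: [601.6, 34.0, 287.6]
tcp_rot: [1.218, 1.206, -1.224]
contact_force: [1.0, 0.8, -0.9]
grip_width: 13.7
```

Request:
jog_arm([
  [[0.005, 0.055, 0], [0, 0, -0.8], 255],
  [[0.005, 0.055, 0], [0, 0, -0.8], 255],
  [[0.005, 0.05, 0], [0, 0, 0], 255],
  [[0, 0.041, 0], [0, 0, 0], 255],
  [[0, 0, 0], [0, 0, 0], 255],
])

```text
clock: 16.92
tcp_pos: [616.5, 236.1, 287.0]
tcp_rot: [1.234, 1.194, -1.242]
contact_force: [-0.1, -0.2, -1.1]
grip_width: 13.4
```

Request:
jog_arm([
  [[0, 0, -0.03], [0, 0, 0], 255],
  [[0, 0, -0.03], [0, 0, 0], 255],
  [[0, 0, 0], [0, 0, 0], 255],
  [[0, 0, 0], [0, 0, 0], 255],
])

```text
clock: 17.42
tcp_pos: [618.2, 232.5, 230.6]
tcp_rot: [1.241, 1.188, -1.242]
contact_force: [-0.5, 0.2, -0.2]
grip_width: 13.2
```

```bash
python3 look.py 16 wrist
```

```text
[618.7 232.8 231.4] q [ 0.24  0.49  0.28  1.36 -0.    1.85] t 17.475 yaw_y -2.5 xaxis [ 0.001  0.    -1.   ] F [ 0.3  0.8 -1.6] 13.124409761970712
```

View pics/wrist_16.png

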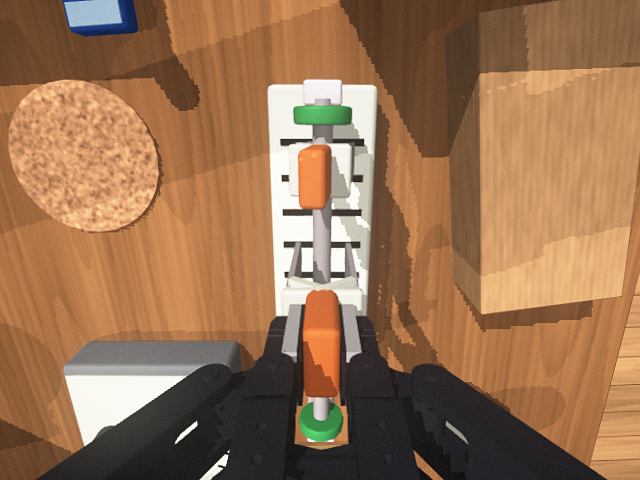

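```bash
python3 tab.py wrist_16.pkl 620.4 287.5 pics/t16.png; python3 - <<'E'
import cv2
im=cv2.imread("pics/t16.png")[70:300,240:400];cv2.imwrite("pics/t16c.png",cv2.resize(im,None,fx=2.6,fy=2.6,interpolation=cv2.INTER_CUBIC))
E
```

```text
(no output)
```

View pics/t16c.png

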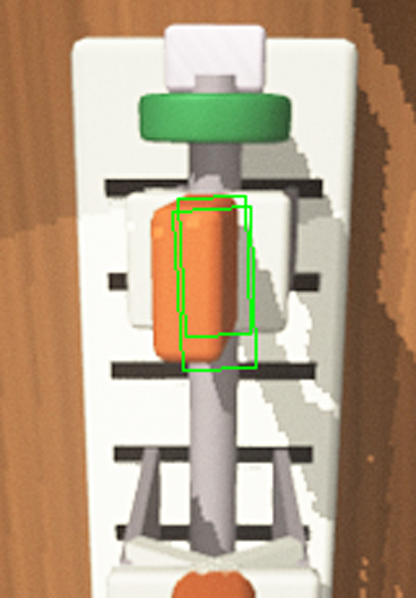

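```bash
python3 - <<'E'
from h import *
from station import robot
for i in range(6):
    f=grab("wrist");im=f["pixels"].astype(int)
    m=((im[:,:,0]>150)&(im[:,:,1]<130)&(im[:,:,2]<60)&(im[:,:,0]-im[:,:,1]>80));m[:140]=0;m[210:]=0;m[:,:280]=0;m[:,360:]=0
    yy,xx=np.nonzero(m);print(robot.sense()["clock"],xx.mean().round(2),yy.mean().round(2),xx.min(),xx.max())
E
```

```text
17.525 318.31 166.39 298 327
17.575 313.58 165.05 297 326
17.625 314.28 168.67 297 325
17.675 313.03 166.53 297 326
17.725 316.33 163.54 297 326
17.775 317.62 169.5 298 326
```

Request:
jog_arm([
  [[-0.001, 0, -0.03], [0, 0, 0], 255],
  [[0, 0, -0.03], [0, 0, 0], 255],
  [[0, 0, 0], [0, 0, 0], 255],
  [[0, 0, -0.006], [0, 0, 0], 255],
  [[0, 0, 0], [0, 0, 0], 255],
])

```text
clock: 18.4
tcp_pos: [617.8, 233.5, 165.3]
tcp_rot: [1.242, 1.188, -1.239]
contact_force: [1.0, -0.4, -1.3]
grip_width: 13.5
```

```bash
python3 look.py 17 wrist; python3 - <<'E'
from h import *
import pickle
save(pickle.load(open("wrist_17.pkl","rb")),"pics/w17c.png",(240,150,400,410),2.3)
E
```

```text
[617.9 233.5 165.5] q [ 0.24  0.51  0.14  1.2  -0.    1.85] t 18.45 yaw_y -2.45 xaxis [ 0.002  0.    -1.   ] F [ 0.1  0.4 -0.6] 13.53908854543099
```

View pics/w17c.png

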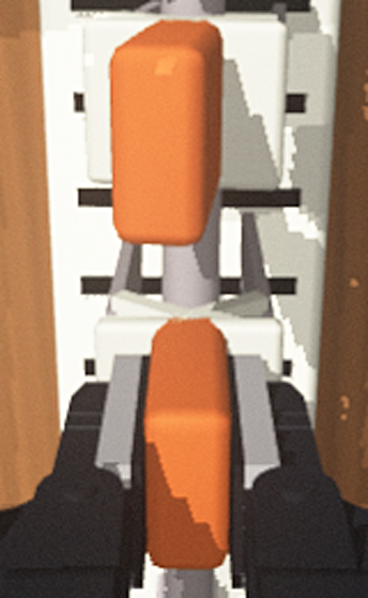

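Request:
jog_arm([
  [[0, 0, -0.002], [0, 0, 0], 255],
  [[0, 0, 0], [0, 0, 0], 255],
])

```text
clock: 18.7
tcp_pos: [617.4, 233.4, 162.6]
tcp_rot: [1.241, 1.188, -1.24]
contact_force: [-0.6, 1.2, -1.8]
grip_width: 13.0
```

Request:
jog_arm([
  [[0, 0, -0.0015], [0, 0, 0], 255],
  [[0, 0, 0], [0, 0, 0], 255],
])

```text
clock: 18.95
tcp_pos: [617.7, 233.4, 161.3]
tcp_rot: [1.242, 1.188, -1.24]
contact_force: [0.4, 0.3, 1.2]
grip_width: 13.2
```

Contact just reached. I'll release slowly and check the lean.

Request:
jog_arm([
  [[0, 0, 0], [0, 0, 0], 200],
  [[0, 0, 0], [0, 0, 0], 180],
  [[0, 0, 0], [0, 0, 0], 150],
  [[0, 0, 0], [0, 0, 0], 130],
])

```text
clock: 19.45
tcp_pos: [617.2, 233.4, 160.8]
tcp_rot: [1.241, 1.189, -1.241]
contact_force: [0.4, -0.8, -0.5]
grip_width: 41.6
```

```bash
python3 look.py 18 wrist; python3 - <<'E'
from h import *
import pickle
save(pickle.load(open("wrist_18.pkl","rb")),"pics/w18c.png",(240,150,400,410),2.3)
E
```

```text
[617.2 233.4 160.8] q [ 0.24  0.51  0.14  1.2  -0.    1.85] t 19.5 yaw_y -2.45 xaxis [ 0. -0. -1.] F [-0.6 -0.1  0.2] 41.74863366963498
```

View pics/w18c.png

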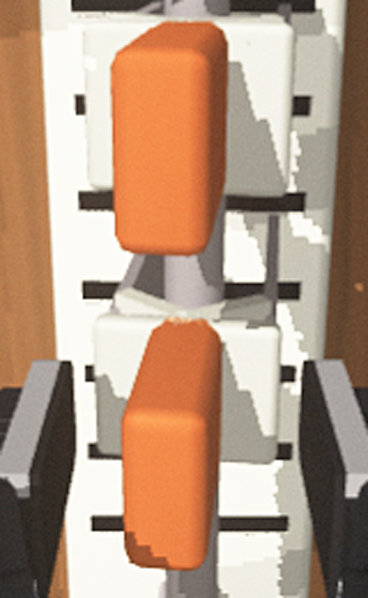

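Request:
jog_arm([
  [[0, 0, 0.002], [0, 0, 0], 255],
  [[0, 0, 0], [0, 0, 0], 255],
  [[0, 0, 0], [0, 0, 0], 255],
  [[0, 0, 0], [0, 0, 0], 255],
  [[0, 0, 0.008], [0, 0, 0], 255],
])

```text
clock: 20.12
tcp_pos: [616.4, 233.2, 170.0]
tcp_rot: [1.239, 1.19, -1.243]
contact_force: [-0.6, 0.6, -1.6]
grip_width: 13.3
```

Request:
jog_arm([
  [[0.002, 0, 0], [0, 0, 0], 255],
  [[0, 0, 0], [0, 0, 0], 255],
  [[0, 0, -0.006], [0, 0, 0], 255],
  [[0, 0, 0], [0, 0, 0], 255],
])

```text
clock: 20.62
tcp_pos: [618.6, 233.2, 163.7]
tcp_rot: [1.239, 1.19, -1.242]
contact_force: [0.8, -0.3, -0.6]
grip_width: 13.5
```

```bash
python3 look.py 19 wrist; python3 - <<'E'
from h import *
import pickle
save(pickle.load(open("wrist_19.pkl","rb")),"pics/w19c.png",(240,150,400,410),2.3)
E
```

```text
[618.8 233.2 164. ] q [ 0.24  0.51  0.15  1.21 -0.    1.85] t 20.675 yaw_y -2.45 xaxis [-0.001 -0.    -1.   ] F [-0.2 -0.1 -0.4] 13.399671568923857
```

View pics/w19c.png

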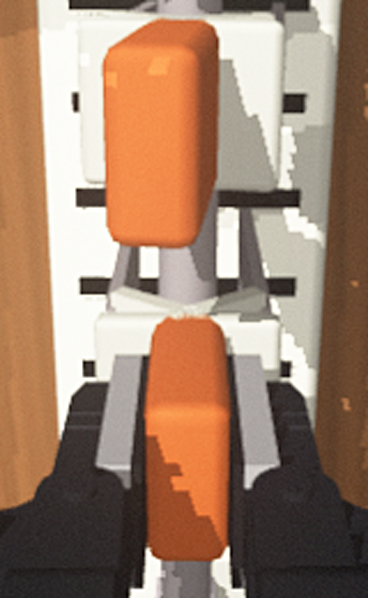

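Request:
jog_arm([
  [[0, 0, -0.0015], [0, 0, 0], 255],
  [[0, 0, 0], [0, 0, 0], 255],
])

```text
clock: 20.92
tcp_pos: [619.2, 233.4, 163.6]
tcp_rot: [1.241, 1.189, -1.24]
contact_force: [-0.4, 0.4, 0.7]
grip_width: 13.3
```

Request:
jog_arm([
  [[0, 0, 0], [0, 0, 0], 200],
  [[0, 0, 0], [0, 0, 0], 180],
  [[0, 0, 0], [0, 0, 0], 150],
  [[0, 0, 0], [0, 0, 0], 130],
])

```text
clock: 21.42
tcp_pos: [619.3, 233.4, 163.3]
tcp_rot: [1.241, 1.189, -1.241]
contact_force: [0.4, 0.2, 1.3]
grip_width: 41.5
```

```bash
python3 look.py 20 wrist; python3 - <<'E'
from h import *
import pickle
save(pickle.load(open("wrist_20.pkl","rb")),"pics/w20c.png",(240,150,400,410),2.3)
E
```

```text
[619.3 233.4 163.3] q [ 0.24  0.51  0.15  1.2  -0.    1.85] t 21.475 yaw_y -2.45 xaxis [ 0. -0. -1.] F [0.1 0.1 0.4] 41.51298530955363
```

View pics/w20c.png

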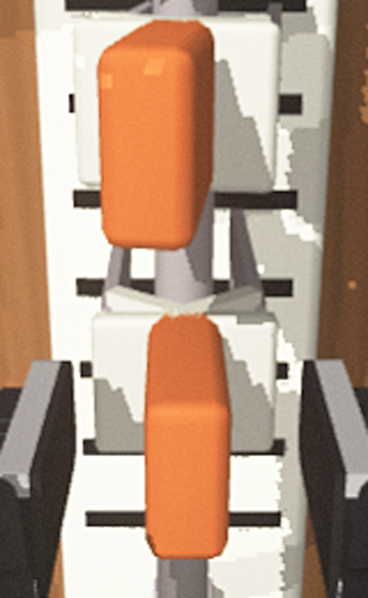

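Request:
jog_arm([
  [[0, 0, 0.03], [0, 0, 0], 110],
  [[0, 0, 0.03], [0, 0, 0], 110],
  [[0, 0.05, 0], [0, 0, 0], 110],
  [[0, 0.004, -0.02], [0, 0, 0], 110],
  [[0, 0, 0], [0, 0, 0], 110],
])

```text
clock: 22.1
tcp_pos: [618.1, 287.7, 201.5]
tcp_rot: [1.237, 1.191, -1.243]
contact_force: [0.7, -0.1, 0.1]
grip_width: 48.7
```

```bash
python3 look.py 21 wrist
```

```text
[618.6 287.3 202.5] q [ 0.32  0.54  0.29  1.32 -0.    1.93] t 22.15 yaw_y -2.43 xaxis [-0.002 -0.001 -1.   ] F [0.1 0.1 0.5] 48.37628097839068
```

View pics/wrist_21.png

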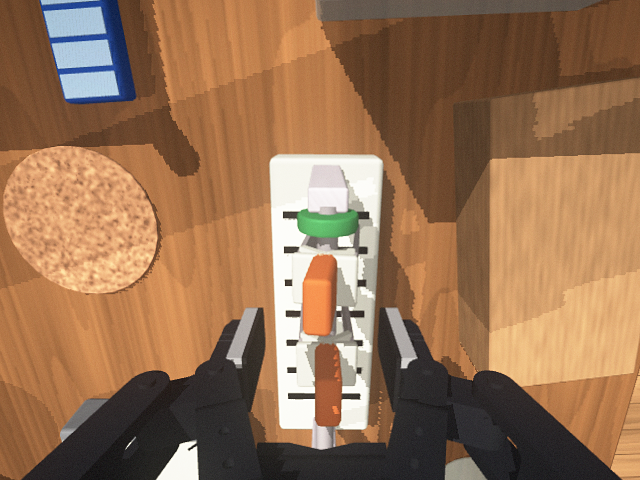

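Request:
jog_arm([
  [[0, 0, -0.02], [0, 0, 0], 110],
  [[0, 0, -0.0185], [0, 0, 0], 110],
  [[0, 0, 0], [0, 0, 0], 110],
  [[0, 0, 0], [0, 0, 0], 255],
  [[0, 0, 0], [0, 0, 0], 255],
])

```text
clock: 22.78
tcp_pos: [620.2, 287.3, 166.3]
tcp_rot: [1.243, 1.187, -1.239]
contact_force: [6.7, -1.7, 4.0]
grip_width: 13.0
```

Request:
jog_arm([
  [[0, 0, 0], [0, 0, 0], 255],
  [[0, 0, 0], [0, 0, 0], 255],
  [[0, 0, 0.009], [0, 0, 0], 255],
  [[0, 0, 0], [0, 0, 0], 255],
])

```text
clock: 23.28
tcp_pos: [619.1, 287.6, 174.3]
tcp_rot: [1.241, 1.189, -1.24]
contact_force: [-0.4, 0.5, -0.5]
grip_width: 13.4
```

```bash
python3 look.py 22 wrist; python3 - <<'E'
from h import *
import pickle
save(pickle.load(open("wrist_22.pkl","rb")),"pics/w22c.png",(240,150,400,410),2.3)
E
```

```text
[619.  287.5 173.8] q [0.32 0.55 0.23 1.26 0.   1.93] t 23.325 yaw_y -2.44 xaxis [-0.001  0.    -1.   ] F [-1.   0.4 -0.9] 13.395957208853575
```

View pics/w22c.png

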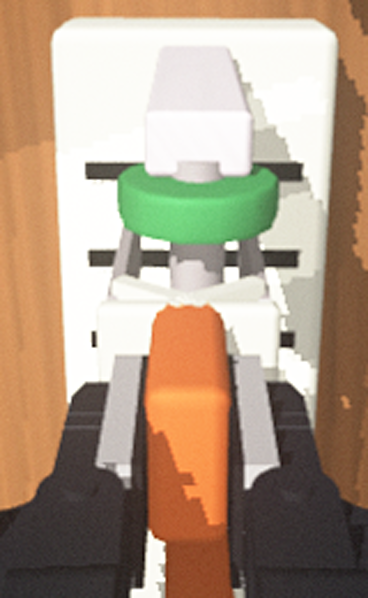

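Request:
jog_arm([
  [[0.0025, 0, 0], [0, 0, 0], 255],
  [[0, 0, 0], [0, 0, 0], 255],
  [[0, 0, -0.007], [0, 0, 0], 255],
  [[0, 0, 0], [0, 0, 0], 255],
])

```text
clock: 23.82
tcp_pos: [621.4, 287.3, 166.3]
tcp_rot: [1.24, 1.189, -1.241]
contact_force: [0.5, 0.3, 0.0]
grip_width: 13.3
```

Request:
jog_arm([
  [[0, 0, -0.0015], [0, 0, 0], 255],
  [[0, 0, 0], [0, 0, 0], 255],
])

```text
clock: 24.08
tcp_pos: [621.4, 287.4, 166.2]
tcp_rot: [1.241, 1.189, -1.24]
contact_force: [-2.7, -0.4, 5.2]
grip_width: 13.1
```

Request:
jog_arm([
  [[0, 0, 0], [0, 0, 0], 200],
  [[0, 0, 0], [0, 0, 0], 180],
  [[0, 0, 0], [0, 0, 0], 150],
  [[0, 0, 0], [0, 0, 0], 130],
])

```text
clock: 24.58
tcp_pos: [621.8, 287.3, 165.1]
tcp_rot: [1.241, 1.189, -1.241]
contact_force: [-0.1, -0.6, -0.2]
grip_width: 41.7
```

```bash
python3 look.py 23 wrist; python3 - <<'E'
from h import *
import pickle
save(pickle.load(open("wrist_23.pkl","rb")),"pics/w23c.png",(240,150,400,410),2.3)
E
```

```text
[621.8 287.3 165.1] q [ 0.32  0.56  0.23  1.24 -0.    1.93] t 24.625 yaw_y -2.46 xaxis [-0. -0. -1.] F [ 0.3 -0.2 -0.3] 42.05440201042056
```

View pics/w23c.png

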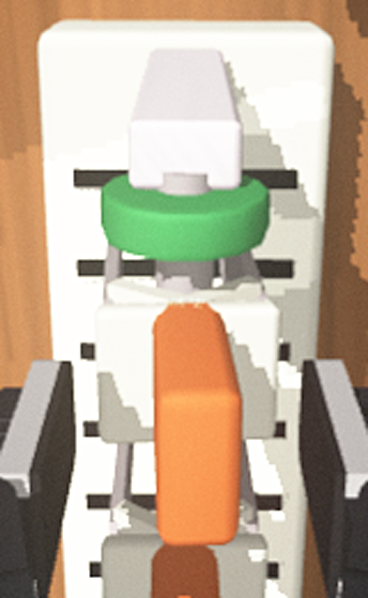

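Request:
jog_arm([
  [[0, 0, 0.035], [0, 0, 0], 110],
  [[0, 0, 0.045], [0, 0, 0], 110],
  [[0, -0.04, 0.015], [0, 0, 0], 110],
  [[-0.004, -0.058, 0], [0, 0, 0], 110],
  [[-0.004, -0.058, 0], [0, 0, 0], 110],
])

```text
clock: 25.25
tcp_pos: [613.8, 130.2, 260.7]
tcp_rot: [1.24, 1.188, -1.239]
contact_force: [0.6, -0.6, 0.1]
grip_width: 48.9
```

Request:
jog_arm([
  [[-0.004, -0.058, 0], [0, 0, 0.7], 110],
  [[-0.004, -0.058, 0], [0, 0, 0.7], 110],
  [[-0.004, -0.058, 0], [0, 0, 0], 110],
  [[0, -0.058, 0], [0, 0, 0], 110],
  [[0, -0.058, 0], [0, 0, 0], 110],
])

```text
clock: 25.88
tcp_pos: [601.6, -160.5, 260.6]
tcp_rot: [1.223, 1.2, -1.222]
contact_force: [0.3, 0.3, 0.7]
grip_width: 48.5
```

Request:
jog_arm([
  [[0, -0.058, 0], [0, 0, 0], 110],
  [[0, -0.05, 0], [0, 0, 0], 110],
  [[0, -0.014, -0.025], [0, 0, 0], 110],
  [[0, 0, 0], [0, 0, 0], 110],
  [[0, 0, 0], [0, 0, 0], 110],
])

```text
clock: 26.5
tcp_pos: [601.8, -279.8, 235.8]
tcp_rot: [1.223, 1.201, -1.222]
contact_force: [-0.1, 0.8, -0.0]
grip_width: 48.8
```

```bash
python3 look.py 24 wrist; python3 tab.py wrist_24.pkl 602 -281.5 pics/t24.png
```

```text
[ 602.2 -279.6  236.4] q [-0.56  0.49  0.3   1.37  0.    1.03] t 26.55 yaw_y -0.98 xaxis [ 0.001 -0.    -1.   ] F [-0.5  0.3 -0.2] 48.61917690321164
```

View pics/t24.png

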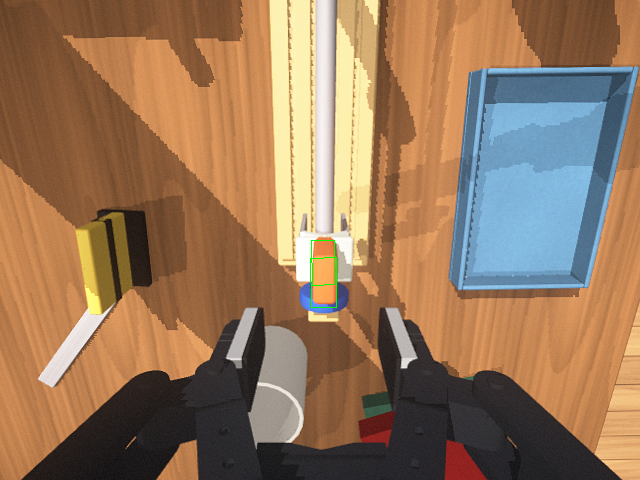

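Request:
jog_arm([
  [[0, -0.001, -0.037], [0, 0, 0], 110],
  [[-0.001, 0, -0.036], [0, 0, 0], 110],
  [[0, 0, 0], [0, 0, 0], 110],
  [[0, 0, 0], [0, 0, 0], 110],
])

```text
clock: 27.05
tcp_pos: [601.8, -281.3, 164.5]
tcp_rot: [1.222, 1.198, -1.221]
contact_force: [0.2, -0.1, 1.4]
grip_width: 48.8
```

```bash
python3 look.py 25 wrist
```

```text
[ 602.1 -281.7  165. ] q [-0.56  0.52  0.15  1.21  0.    1.03] t 27.1 yaw_y -1.0 xaxis [ 0.003 -0.002 -1.   ] F [ 0.1  1.  -0.4] 48.31132346188037
```

View pics/wrist_25.png

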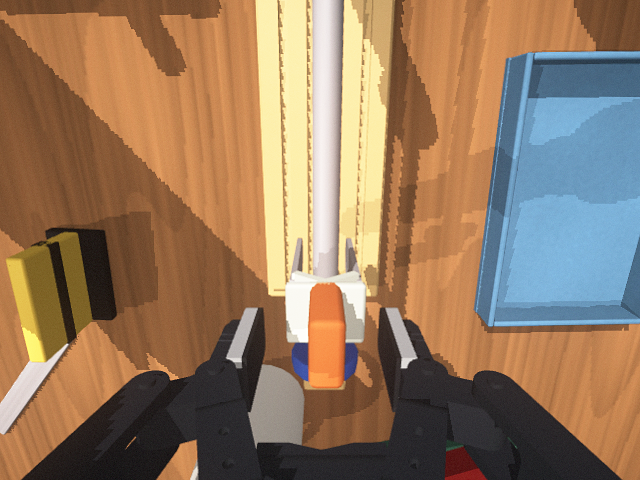

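Request:
jog_arm([
  [[0.0015, 0, -0.002], [0, 0, 0], 110],
  [[0, 0, 0], [0, 0, 0], 255],
  [[0, 0, 0], [0, 0, 0], 255],
  [[0, 0, 0], [0, 0, 0], 255],
  [[0, 0, 0], [0, 0, 0], 255],
])

```text
clock: 27.72
tcp_pos: [603.1, -282.0, 161.0]
tcp_rot: [1.223, 1.198, -1.221]
contact_force: [3.1, -0.2, 2.3]
grip_width: 13.4
```

Request:
jog_arm([
  [[0, 0, 0], [0, 0, 0], 255],
  [[0, 0, 0.04], [0, 0, 0], 255],
  [[0, 0, 0.045], [0, 0, 0], 255],
  [[0, 0, 0.045], [0, 0, 0], 255],
  [[0, 0, 0], [0, 0, 0], 255],
])

```text
clock: 28.35
tcp_pos: [602.8, -282.3, 294.1]
tcp_rot: [1.222, 1.195, -1.221]
contact_force: [-0.3, -0.2, -1.6]
grip_width: 13.3
```

```bash
python3 look.py 26 wrist
```

```text
[ 602.2 -281.9  291.4] q [-0.56  0.5   0.43  1.51 -0.    1.03] t 28.4 yaw_y -1.06 xaxis [ 0.001 -0.001 -1.   ] F [ 0.1 -0.1 -1.6] 13.183414684450243
```

View pics/wrist_26.png

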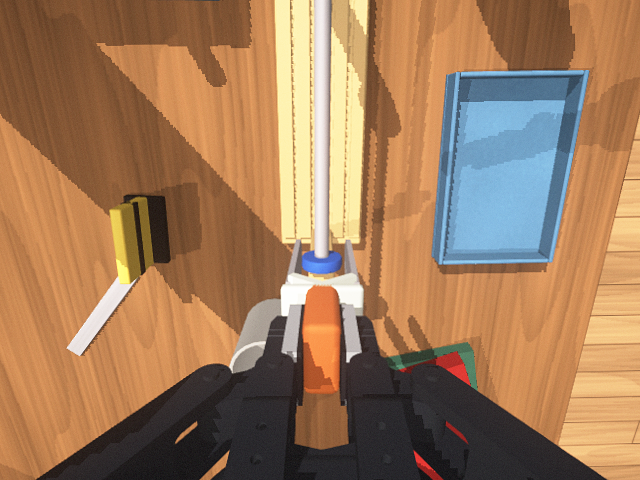

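Request:
jog_arm([
  [[0, 0.04, 0], [0, 0, 0], 255],
  [[0, 0.055, 0], [0, 0, 0], 255],
  [[0, 0.055, 0], [0, 0, 0], 255],
  [[0, 0.055, 0], [0, 0, 0], 255],
  [[0, 0.055, 0], [0, 0, 0], 255],
])

```text
clock: 29.02
tcp_pos: [600.6, -19.9, 287.6]
tcp_rot: [1.221, 1.204, -1.227]
contact_force: [-0.0, 1.1, -0.4]
grip_width: 13.4
```

Request:
jog_arm([
  [[0.005, 0.055, 0], [0, 0, -0.8], 255],
  [[0.005, 0.055, 0], [0, 0, -0.7], 255],
  [[0.005, 0.05, 0], [0, 0, 0], 255],
  [[0, 0.041, 0], [0, 0, 0], 255],
  [[0, 0, 0], [0, 0, 0], 255],
])

```text
clock: 29.65
tcp_pos: [615.5, 182.1, 287.3]
tcp_rot: [1.236, 1.193, -1.243]
contact_force: [0.1, -0.6, -1.7]
grip_width: 13.6
```

Request:
jog_arm([
  [[0, 0, -0.03], [0, 0, 0], 255],
  [[0, 0, -0.03], [0, 0, 0], 255],
  [[0, 0, 0], [0, 0, 0], 255],
  [[0, 0, 0], [0, 0, 0], 255],
])

```text
clock: 30.15
tcp_pos: [617.2, 178.5, 230.5]
tcp_rot: [1.242, 1.187, -1.243]
contact_force: [0.3, -1.0, -0.7]
grip_width: 13.2
```

```bash
python3 look.py 27 wrist
```

```text
[617.7 178.8 231.3] q [ 0.16  0.45  0.22  1.33 -0.    1.77] t 30.2 yaw_y -2.6 xaxis [ 0.001 -0.    -1.   ] F [ 0.  -0.  -1.6] 13.624349954575711
```

View pics/wrist_27.png

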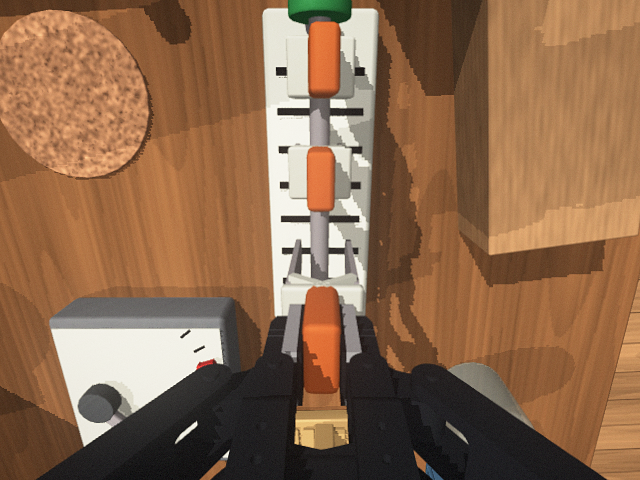

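Request:
jog_arm([
  [[-0.0005, 0, -0.03], [0, 0, 0], 255],
  [[0, 0, -0.03], [0, 0, 0], 255],
  [[0, 0, 0], [0, 0, 0], 255],
  [[0, 0, -0.008], [0, 0, 0], 255],
  [[0, 0, 0], [0, 0, 0], 255],
])

```text
clock: 30.82
tcp_pos: [617.4, 179.4, 163.3]
tcp_rot: [1.243, 1.187, -1.241]
contact_force: [-0.4, 0.3, -1.1]
grip_width: 13.3
```

Request:
jog_arm([
  [[0, 0, -0.001], [0, 0, 0], 255],
  [[0, 0, 0], [0, 0, 0], 255],
])

```text
clock: 31.08
tcp_pos: [617.3, 179.5, 162.3]
tcp_rot: [1.243, 1.187, -1.241]
contact_force: [-0.4, 0.8, 1.4]
grip_width: 13.5
```

Request:
jog_arm([
  [[0, 0, -0.0005], [0, 0, 0], 255],
  [[0, 0, 0], [0, 0, 0], 200],
  [[0, 0, 0], [0, 0, 0], 180],
  [[0, 0, 0], [0, 0, 0], 150],
  [[0, 0, 0], [0, 0, 0], 130],
])

```text
clock: 31.7
tcp_pos: [616.7, 179.3, 160.6]
tcp_rot: [1.242, 1.188, -1.242]
contact_force: [0.1, -0.7, -0.2]
grip_width: 41.7
```

```bash
python3 look.py 28 wrist; python3 - <<'E'
from h import *
import pickle
save(pickle.load(open("wrist_28.pkl","rb")),"pics/w28c.png",(240,100,400,410),1.9)
E
```

```text
[616.7 179.4 160.6] q [ 0.16  0.48  0.08  1.18 -0.    1.77] t 31.75 yaw_y -2.55 xaxis [-0. -0. -1.] F [ 0.1  0.3 -0.5] 41.7072849810519
```

View pics/w28c.png

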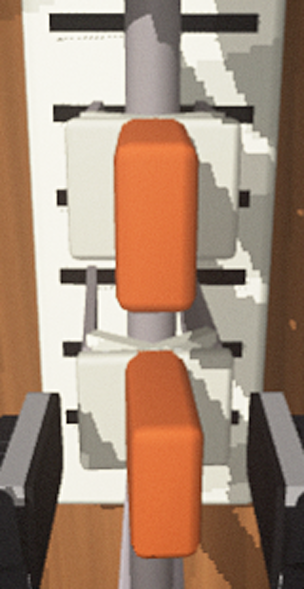

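Request:
jog_arm([
  [[0, 0, 0.003], [0, 0, 0], 255],
  [[0, 0, 0], [0, 0, 0], 255],
  [[0, 0, 0], [0, 0, 0], 255],
  [[0, 0, 0], [0, 0, 0], 255],
  [[0, 0, 0.008], [0, 0, 0], 255],
])

```text
clock: 32.38
tcp_pos: [616.3, 179.3, 171.2]
tcp_rot: [1.241, 1.189, -1.243]
contact_force: [0.3, -0.7, -1.4]
grip_width: 13.1
```

Request:
jog_arm([
  [[0, 0, 0], [0, 0, 0], 255],
  [[0, 0, 0], [0, 0, 0], 255],
  [[0, 0, -0.006], [0, 0, 0], 255],
  [[0, 0, 0], [0, 0, 0], 255],
])

```text
clock: 32.88
tcp_pos: [616.3, 179.2, 164.8]
tcp_rot: [1.241, 1.189, -1.243]
contact_force: [0.3, -1.0, -1.6]
grip_width: 13.5
```

Request:
jog_arm([
  [[0, 0, -0.0015], [0, 0, 0], 255],
  [[0, 0, 0], [0, 0, 0], 255],
  [[0, 0, 0], [0, 0, 0], 255],
])

```text
clock: 33.25
tcp_pos: [616.6, 179.3, 164.5]
tcp_rot: [1.242, 1.188, -1.242]
contact_force: [-2.1, 0.1, 1.2]
grip_width: 13.2
```

Request:
jog_arm([
  [[0, 0, -0.0005], [0, 0, 0], 255],
  [[0, 0, 0], [0, 0, 0], 200],
  [[0, 0, 0], [0, 0, 0], 180],
  [[0, 0, 0], [0, 0, 0], 150],
  [[0, 0, 0], [0, 0, 0], 130],
])

```text
clock: 33.88
tcp_pos: [616.8, 179.3, 163.7]
tcp_rot: [1.242, 1.188, -1.242]
contact_force: [0.7, 0.0, 0.5]
grip_width: 42.3
```

```bash
python3 look.py 29 wrist; python3 - <<'E'
from h import *
import pickle
save(pickle.load(open("wrist_29.pkl","rb")),"pics/w29c.png",(240,100,400,410),1.9)
E
```

```text
[616.8 179.4 163.7] q [ 0.16  0.48  0.09  1.18 -0.    1.77] t 33.925 yaw_y -2.55 xaxis [ 0. -0. -1.] F [0.3 0.  1.1] 41.934268857110396
```

View pics/w29c.png

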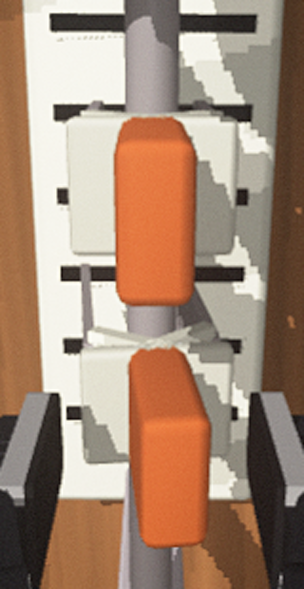

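Request:
jog_arm([
  [[0, 0, 0], [0, 0, 0], 255],
  [[0, 0, 0], [0, 0, 0], 255],
  [[0, 0, 0], [0, 0, 0], 255],
  [[0, 0, 0.008], [0, 0, 0], 255],
  [[0, 0, 0], [0, 0, 0], 255],
])

```text
clock: 34.55
tcp_pos: [617.4, 179.4, 172.7]
tcp_rot: [1.243, 1.187, -1.24]
contact_force: [0.4, 0.1, -1.5]
grip_width: 13.6
```

Request:
jog_arm([
  [[-0.002, 0, 0], [0, 0, 0], 255],
  [[0, 0, 0], [0, 0, 0], 255],
  [[0, 0, -0.006], [0, 0, 0], 255],
  [[0, 0, 0], [0, 0, 0], 255],
])

```text
clock: 35.05
tcp_pos: [614.5, 179.3, 165.1]
tcp_rot: [1.241, 1.188, -1.243]
contact_force: [0.1, 0.2, -1.5]
grip_width: 13.6
```

Request:
jog_arm([
  [[0, 0, -0.002], [0, 0, 0], 255],
  [[0, 0, 0], [0, 0, 0], 255],
  [[0, 0, 0], [0, 0, 0], 255],
])

```text
clock: 35.42
tcp_pos: [615.3, 179.4, 164.1]
tcp_rot: [1.243, 1.187, -1.241]
contact_force: [2.1, 0.2, 1.1]
grip_width: 13.3
```

Request:
jog_arm([
  [[0.0004, 0, 0.003], [0, 0, 0], 255],
  [[0.0004, 0, 0], [0, 0, 0], 255],
  [[0, 0, -0.003], [0, 0, 0], 255],
  [[0, 0, 0], [0, 0, 0], 255],
  [[0, 0, 0], [0, 0, 0], 255],
])

```text
clock: 36.05
tcp_pos: [615.8, 179.3, 163.8]
tcp_rot: [1.242, 1.187, -1.242]
contact_force: [0.5, -0.4, -0.9]
grip_width: 13.3
```

Request:
jog_arm([
  [[0, 0, -0.0005], [0, 0, 0], 255],
  [[0, 0, 0], [0, 0, 0], 255],
  [[0, 0, 0], [0, 0, 0], 255],
])

```text
clock: 36.42
tcp_pos: [615.8, 179.4, 163.7]
tcp_rot: [1.242, 1.187, -1.241]
contact_force: [0.5, 0.1, 2.9]
grip_width: 13.4
```

Request:
jog_arm([
  [[0, 0, -0.0005], [0, 0, 0], 255],
  [[0, 0, 0], [0, 0, 0], 200],
  [[0, 0, 0], [0, 0, 0], 180],
  [[0, 0, 0], [0, 0, 0], 150],
  [[0, 0, 0], [0, 0, 0], 130],
])

```text
clock: 37.05
tcp_pos: [615.4, 179.3, 162.5]
tcp_rot: [1.242, 1.188, -1.242]
contact_force: [-0.8, -0.6, -0.3]
grip_width: 42.1
```

```bash
python3 look.py 30 wrist; python3 - <<'E'
from h import *
import pickle
save(pickle.load(open("wrist_30.pkl","rb")),"pics/w30c.png",(240,100,400,410),1.9)
E
```

```text
[615.5 179.4 162.6] q [ 0.16  0.47  0.08  1.18 -0.    1.77] t 37.1 yaw_y -2.55 xaxis [-0. -0. -1.] F [ 0.2 -0.1  0. ] 42.045372810211546
```

View pics/w30c.png

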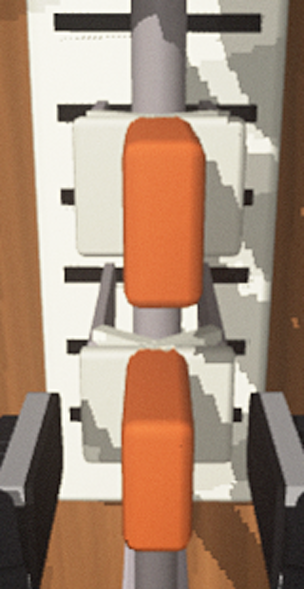

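Request:
jog_arm([
  [[0, 0, 0.03], [0, 0, 0], 110],
  [[0, 0, 0.045], [0, 0, 0], 110],
  [[0, 0, 0.02], [0, 0, 0], 110],
  [[-0.03, -0.03, 0], [0, 0, 10.5], 80],
  [[-0.03, -0.045, 0], [0, 0, 10.5], 80],
])

```text
clock: 37.72
tcp_pos: [555.3, 104.4, 257.9]
tcp_rot: [0.963, 1.347, -0.962]
contact_force: [0.1, -0.7, 0.2]
grip_width: 58.8
```

Request:
jog_arm([
  [[-0.03, -0.045, 0], [0, 0, 10.5], 80],
  [[-0.03, -0.045, 0], [0, 0, 10.5], 80],
  [[-0.025, -0.045, 0], [0, 0, 10.5], 80],
  [[-0.023, -0.04, 0], [0, 0, 10.5], 80],
  [[0, 0, 0], [0, 0, 10.5], 80],
])

```text
clock: 38.35
tcp_pos: [448.0, -70.0, 258.2]
tcp_rot: [0.269, 1.554, -0.27]
contact_force: [1.1, 0.7, 0.5]
grip_width: 58.6
```

```bash
python3 look.py 31 scene wrist; python3 - <<'E'
from h import *
import pickle
save(pickle.load(open("scene_31.pkl","rb")),"pics/s31c.png",(180,170,480,370),2.6)
E
```

```text
[449.1 -68.6 258.2] q [-0.33  0.08 -0.22  1.28  0.    0.02] t 38.45 yaw_y 70.14 xaxis [ 0.001 -0.    -1.   ] F [ 0.2  0.8 -0.5] 58.67786856807227
```

View pics/s31c.png

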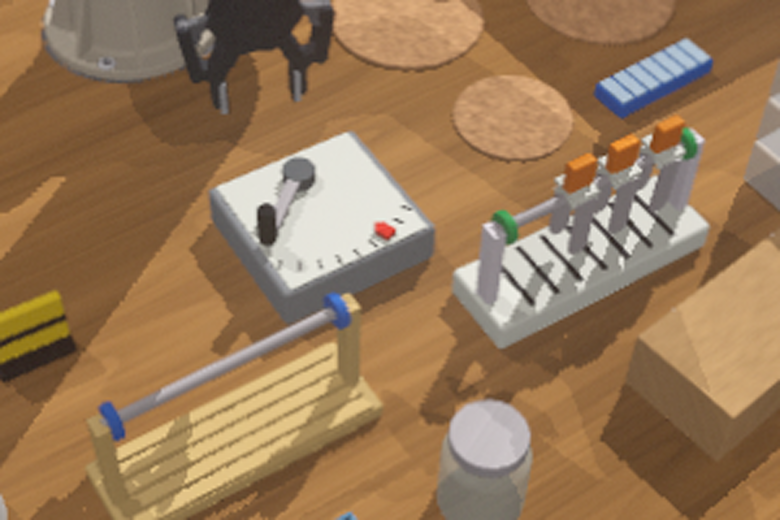

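View pics/wrist_31.png

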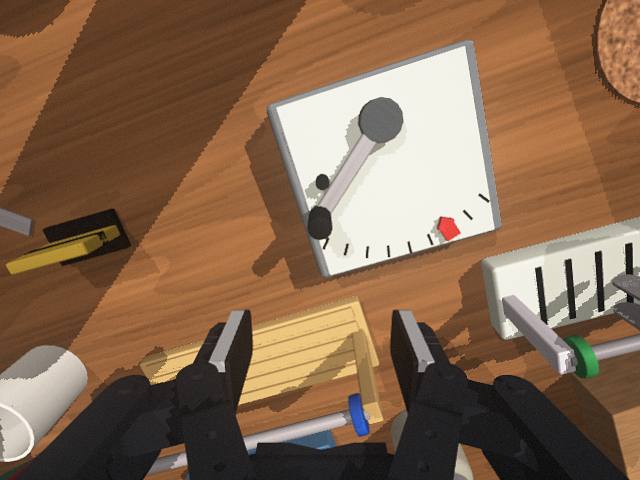

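All three hangers hang on the dryer, the wash rail is empty and the lever rests at its peg. This view has the whole dial, so I'll measure the pointer angle again from it.

```bash
python3 - <<'E'
from h import *
import pickle
save(pickle.load(open("wrist_31.pkl","rb")),"pics/w31c.png",(260,30,510,285),2.3)
save(pickle.load(open("wrist_31.pkl","rb")),"pics/w31d.png",(420,190,500,250),8)
E
```

```text
(no output)
```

View pics/w31c.png

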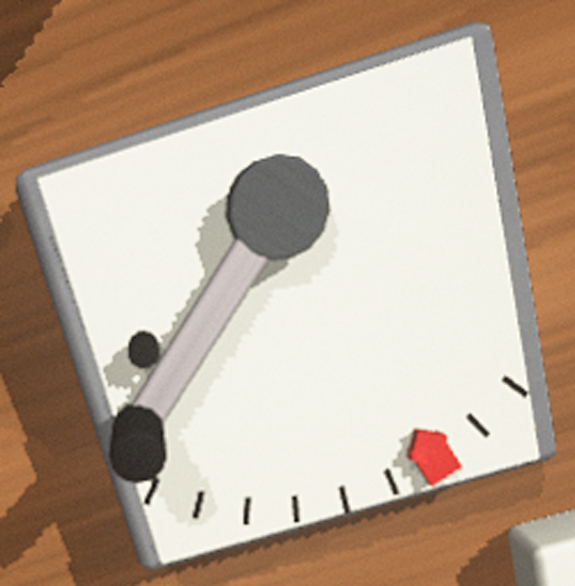

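View pics/w31d.png

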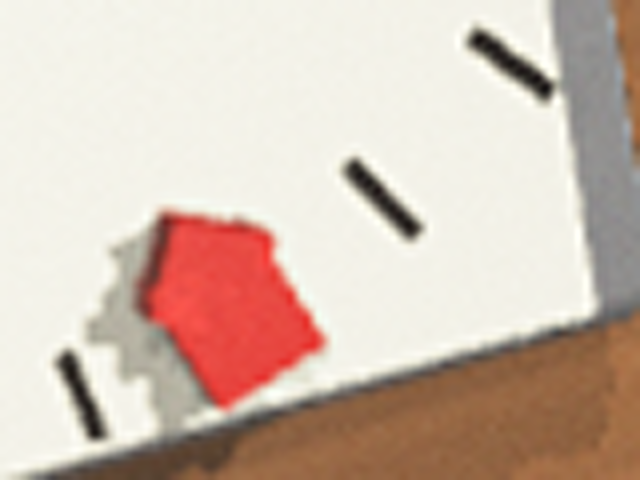

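```bash
python3 - <<'E'
from h import *
import pickle
f=pickle.load(open("wrist_31.pkl","rb"))
C=lambda x,y:(260+x/2.3-.28,30+y/2.3-.28)
D=lambda x,y:(420+x/8-.44,190+y/8-.44)
T=[((158,480),(148,503)),((202,492),(196,517)),((249,498),(246,524)),((296,495),(295,521)),((342,487),(348,512)),((387,471),(397,493)),((469,415),(488,435)),((504,378),(526,395))]
P=[[onz(f,C(*p),50.5)[:2] for p in t] for t in T]
mid=np.array([np.mean(p,0) for p in P]); 
r=least_squares(lambda v:np.hypot(*(mid-v[:2]).T)-v[2],[386,4,110]);print("circle",r.x.round(2),r.fun.round(1))
# radial line intersection
A=np.zeros((2,2));b=np.zeros(2)
for a,c in P:
    d=(c-a)/np.linalg.norm(c-a);M=np.eye(2)-np.outer(d,d);A+=M;b+=M@a
print("lines",np.linalg.solve(A,b))
h=r.x[:2]
print("tick ang",[np.arctan2(*(m-h)[::-1]).round(3) for m in mid])
for z in(51,53,55):
    t=onz(f,D(165,213),z)[:2];o=onz(f,D(273,375),z)[:2]
    print(z,t,o,"tip r,ang",np.linalg.norm(t-h),np.arctan2(*(t-h)[::-1]),"dir",np.arctan2(*(o-t)[::-1]),np.arctan2(*(o-h)[::-1]))
kt=onz(f,C(139,456),104)[:2];print("knob top",kt,np.linalg.norm(kt-h),np.arctan2(*(kt-h)[::-1]))
print("hub",[onz(f,C(279,206),z).round(1) for z in(60,66,72)])
a=onz(f,C(252,256),67)[:2];bb=onz(f,C(152,408),67)[:2];print("arm dir",np.arctan2(*(bb-a)[::-1]), a,bb)
E
```

```text
circle [387.67   4.98 119.37] [ 0.1 -0.1  0.1 -0.4  0.2  0.1  0.1 -0.1]
lines [389.54877041   6.63780799]
tick ang [np.float64(-0.719), np.float64(-0.552), np.float64(-0.381), np.float64(-0.214), np.float64(-0.041), np.float64(0.129), np.float64(0.47), np.float64(0.639)]
51 [487.06716931  34.44499606] [510.48784879  41.90561171] tip r,ang 103.67510379424462 0.28816971488304866 dir 0.3083854589218878 0.292043949075622
53 [486.35898991  33.99919756] [509.64031822  41.41542314] tip r,ang 102.86967931345268 0.28597126942043694 dir 0.3083854589218875 0.29027315280858
55 [485.65081051  33.55339906] [508.79278765  40.92523457] tip r,ang 102.0647598640121 0.2837381375572436 dir 0.3083854589218886 0.28847566078172115
knob top [446.44330793 -68.73623098] 94.28065999176016 -0.8976896568711903
hub [array([386.9,   5.5,  60. ]), array([386.5,   4.6,  66. ]), array([386.2,   3.8,  72. ])]
arm dir -0.9058737060739243 [399.64560016  -9.46824496] [440.43578763 -61.49502341]
```

Request:
jog_arm([
  [[-0.002, -0.0015, -0.055], [0, 0, 0], 80],
  [[0, 0, -0.055], [0, 0, 0], 80],
  [[0, 0, -0.03], [0, 0, 0], 80],
  [[0, 0, 0], [0, 0, 0], 80],
  [[0, 0, 0], [0, 0, 0], 80],
])

```text
clock: 39.08
tcp_pos: [448.5, -69.3, 119.1]
tcp_rot: [0.271, 1.552, -0.271]
contact_force: [1.1, -1.0, -0.6]
grip_width: 58.5
```

```bash
python3 look.py 32 wrist
```

```text
[448.8 -69.5 119.5] q [-0.33  0.16 -0.47  0.93  0.    0.01] t 39.125 yaw_y 70.2 xaxis [ 0.003 -0.001 -1.   ] F [ 0.  -0.5  0.5] 58.778368717657415
```

View pics/wrist_32.png

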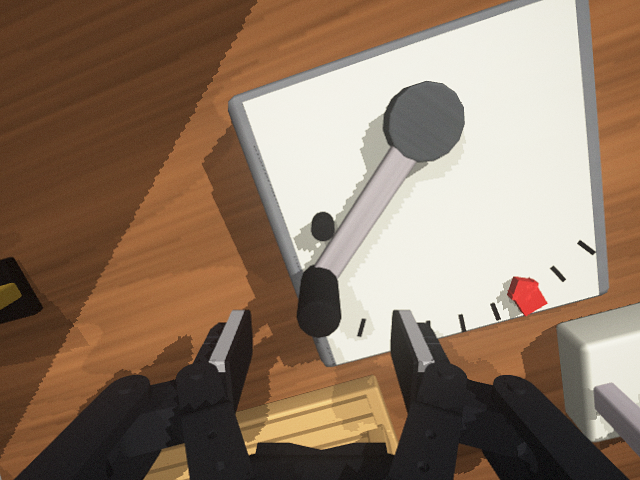

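Request:
jog_arm([
  [[-0.001, 0, -0.03], [0, 0, 0], 80],
  [[0, 0, 0], [0, 0, 0], 80],
  [[0, 0, 0], [0, 0, 0], 255],
  [[0, 0, 0], [0, 0, 0], 255],
  [[0, 0, 0], [0, 0, 0], 255],
], newtons=25)

```text
clock: 39.75
tcp_pos: [447.5, -69.8, 89.1]
tcp_rot: [0.27, 1.551, -0.271]
contact_force: [-0.8, -0.9, 6.5]
grip_width: 19.0
```

Request:
jog_arm([
  [[0, 0, 0], [0, 0, 0], 255],
  [[0, 0, 0], [0, 0, 0], 255],
])

```text
clock: 40.0
tcp_pos: [447.4, -69.8, 89.1]
tcp_rot: [0.27, 1.551, -0.271]
contact_force: [0.9, -0.5, 6.8]
grip_width: 19.0
```

Request:
jog_arm([
  [[0.0103, 0.0097, 0], [0, 0, 0], 255],
  [[0.0088, 0.0113, 0], [0, 0, 0], 255],
  [[0.007, 0.0124, 0], [0, 0, 0], 255],
  [[0.0051, 0.0133, 0], [0, 0, 0], 255],
  [[0.0031, 0.014, 0], [0, 0, 0], 255],
])

```text
clock: 40.62
tcp_pos: [483.3, -10.0, 89.1]
tcp_rot: [0.269, 1.549, -0.273]
contact_force: [3.7, -5.3, 1.2]
grip_width: 19.2
```

Request:
jog_arm([
  [[0.0009, 0.0133, 0], [0, 0, 0], 255],
  [[-0.0009, 0.0133, 0], [0, 0, 0], 255],
  [[-0.0025, 0.011, 0], [0, 0, 0], 255],
  [[0, 0, 0], [0, 0, 0], 255],
  [[0, 0, 0], [0, 0, 0], 255],
])

```text
clock: 41.25
tcp_pos: [479.4, 29.5, 88.9]
tcp_rot: [0.271, 1.551, -0.269]
contact_force: [1.4, -0.1, 6.0]
grip_width: 19.4
```

```bash
python3 look.py 33 wrist; python3 - <<'E'
from h import *
import pickle
save(pickle.load(open("wrist_33.pkl","rb")),"pics/w33c.png",(190,60,440,400),1.7)
E
```

```text
[479.4  29.5  88.9] q [-0.11  0.24 -0.46  0.87  0.    0.24] t 41.3 yaw_y 70.26 xaxis [ 0.003  0.001 -1.   ] F [1.6 0.8 6. ] 19.28455399158548
```

View pics/w33c.png

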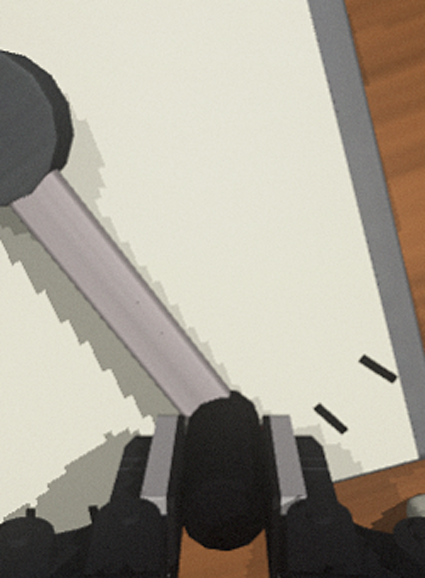

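Request:
jog_arm([
  [[-0.0007, 0.0024, 0], [0, 0, 0], 255],
  [[0, 0, 0], [0, 0, 0], 255],
  [[0, 0, 0], [0, 0, 0], 255],
])

```text
clock: 41.68
tcp_pos: [478.7, 31.3, 88.9]
tcp_rot: [0.271, 1.551, -0.27]
contact_force: [2.1, -1.4, 6.3]
grip_width: 19.2
```

Request:
jog_arm([
  [[0, 0, 0], [0, 0, 0], 200],
  [[0, 0, 0], [0, 0, 0], 150],
  [[0, 0, 0], [0, 0, 0], 90],
  [[0, 0, 0.04], [0, 0, 0], 80],
  [[0, 0, 0.04], [0, 0, 0], 80],
])

```text
clock: 42.3
tcp_pos: [476.2, 31.7, 167.8]
tcp_rot: [0.271, 1.557, -0.271]
contact_force: [0.5, -0.4, 1.1]
grip_width: 58.4
```

Request:
jog_arm([
  [[-0.015, 0, 0.06], [0, 0, 0], 80],
  [[-0.02, 0, 0.03], [0, 0, 0], 80],
  [[0, 0, 0], [0, 0, 0], 80],
  [[0, 0, 0], [0, 0, 0], 80],
])

```text
clock: 42.8
tcp_pos: [442.2, 31.5, 256.8]
tcp_rot: [0.271, 1.555, -0.271]
contact_force: [0.0, 0.3, -1.7]
grip_width: 58.2
```

```bash
python3 look.py 34 wrist scene; python3 - <<'E'
from h import *
import pickle
save(pickle.load(open("wrist_34.pkl","rb")),"pics/w34c.png",(100,80,420,330),2.4)
save(pickle.load(open("scene_34.pkl","rb")),"pics/s34c.png",(250,200,360,290),7)
E
```

```text
[442.   31.5 256.2] q [-0.11  0.06 -0.24  1.27  0.    0.23] t 42.9 yaw_y 70.23 xaxis [-0.003  0.001 -1.   ] F [ 0.1  0.3 -0.1] 58.58306620061992
```

View pics/w34c.png

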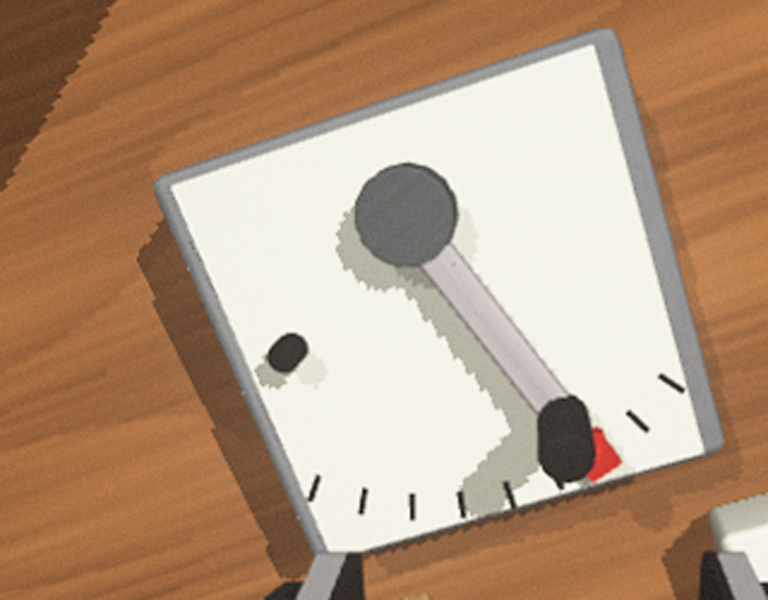

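View pics/s34c.png

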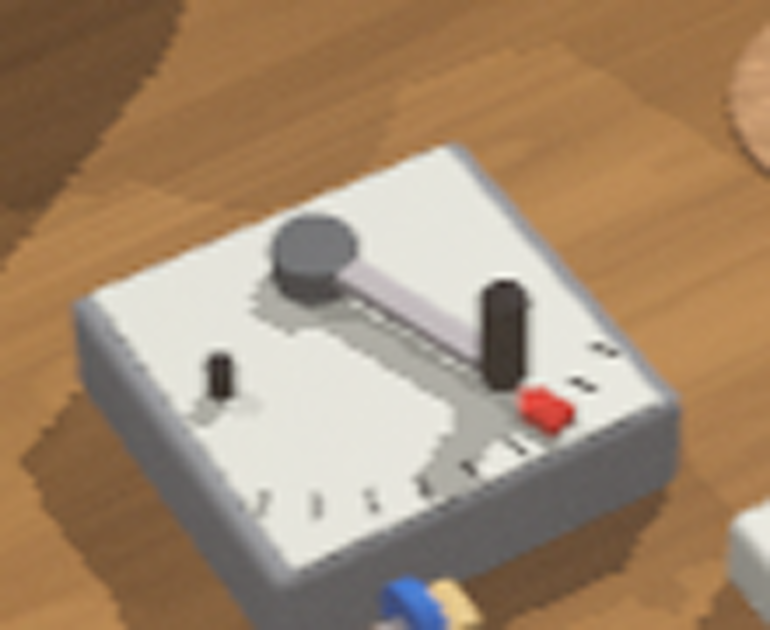

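```bash
python3 - <<'E'
from h import *
import pickle
f=pickle.load(open("wrist_34.pkl","rb"))
C=lambda x,y:(100+x/2.4-.29,80+y/2.4-.29)
T=[((319,475),(309,500)),((366,488),(360,514)),((412,493),(411,519)),((460,491),(464,517)),((507,482),(515,506)),((628,412),(648,431)),((660,375),(684,391))]
P=[[onz(f,C(*p),50.5)[:2] for p in t] for t in T];mid=np.array([np.mean(p,0) for p in P])
r=least_squares(lambda v:np.hypot(*(mid-v[:2]).T)-v[2],[386,4,110]);h=r.x[:2];print(r.x.round(2),r.fun.round(1))
ang=[np.arctan2(*(m-h)[::-1]) for m in mid];print(np.round(ang,3))
hub=onz(f,C(406,214),68)[:2];print("hub",hub)
for k,z in(((566,454),104),((564,424),67)):
    p=onz(f,C(*k),z)[:2];print("knob",p,np.linalg.norm(p-h),np.arctan2(*(p-h)[::-1]))
for z in(67,):
    L=onz(f,C(425,268),z)[:2],onz(f,C(528,408),z)[:2];R=onz(f,C(455,248),z)[:2],onz(f,C(567,392),z)[:2]
    for a,b in(L,R):print("edge dir",np.arctan2(*(b-a)[::-1]))
    m=[(L[i]+R[i])/2 for i in(0,1)];print("mid ang from hub",[np.arctan2(*(q-h)[::-1]) for q in m],np.arctan2(*(m[1]-m[0])[::-1]))
E
```

```text
[387.1    4.46 119.86] [-0.   0.1 -0.1 -0.  -0.   0.1 -0. ]
[-0.723 -0.551 -0.385 -0.211 -0.038  0.466  0.637]
hub [386.19219219   5.61468206]
knob [476.09182623  32.26173483] 93.22966722652286 0.3028463294516617
knob [479.20734301  31.8084199 ] 96.07785783524979 0.2886713987269592
edge dir 0.2601895662507011
edge dir 0.29843505842773616
mid ang from hub [np.float64(0.3517213526790361), np.float64(0.2956554498824468)] 0.27971743535549526
```

Request:
jog_arm([
  [[-0.006, -0.045, 0], [0, 0, -10.5], 80],
  [[-0.006, -0.045, 0], [0, 0, -10.5], 80],
  [[-0.006, -0.045, 0], [0, 0, -10.5], 80],
  [[-0.006, -0.045, 0], [0, 0, -10.5], 80],
  [[-0.006, -0.04, 0], [0, 0, -10.5], 80],
])

```text
clock: 43.52
tcp_pos: [411.9, -190.0, 256.2]
tcp_rot: [0.984, 1.34, -0.984]
contact_force: [0.6, 0.5, -0.1]
grip_width: 58.7
```

Request:
jog_arm([
  [[-0.006, -0.03, 0], [0, 0, -10.5], 80],
  [[-0.006, -0.02, 0], [0, 0, -10.5], 80],
  [[0, -0.01, 0], [0, 0, 0], 80],
  [[0, 0, 0], [0, 0, 0], 80],
])

```text
clock: 44.02
tcp_pos: [400.5, -248.8, 256.9]
tcp_rot: [1.25, 1.185, -1.25]
contact_force: [-0.5, 0.6, 0.1]
grip_width: 58.9
```

```bash
python3 look.py 35 wrist scene
```

```text
[ 400.6 -247.9  257.4] q [-0.73  0.11 -0.18  1.28  0.    0.9 ] t 44.125 yaw_y -3.13 xaxis [-0.001  0.001 -1.   ] F [0.  0.8 0.1] 58.42896531031233
```

View pics/wrist_35.png

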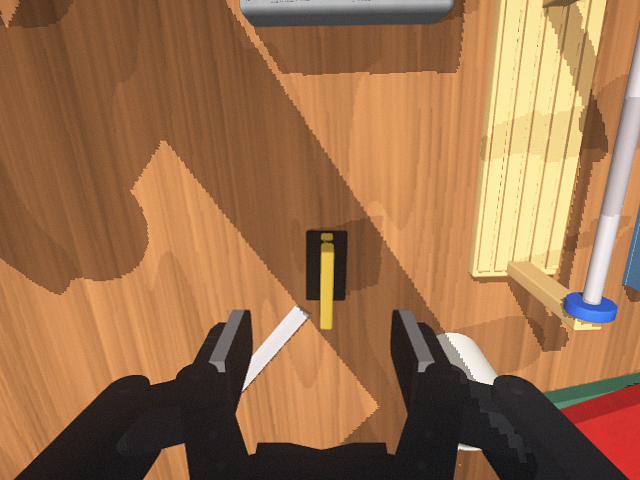

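```bash
python3 - <<'E'
from h import *
import pickle
f=pickle.load(open("wrist_35.pkl","rb"))
save(f,"pics/w35c.png",(270,210,390,350),4)
F=[onz(f,p,10)[:2] for p in((306.5,230.5),(347,230.5),(345.5,300),(306.5,300))]
print("foot top",np.round(F,1),np.mean(F,0),[np.linalg.norm(F[i]-F[(i+1)%4]).round(1) for i in range(4)])
t=[onz(f,p,70)[:2] for p in((327.3,243),(326,328.5))];print("panel top",np.round(t,1),np.mean(t,0),np.linalg.norm(t[0]-t[1]),np.degrees(np.arctan2(*(t[0]-t[1]))))
print("depressor",[onz(f,p,4)[:2].round(1) for p in((305,310),(245,385))])
m=np.mean(t,0)
E
```

```text
foot top [[ 382.6 -275.4]
 [ 424.9 -277.7]
 [ 420.6 -358.5]
 [ 377.1 -356.2]] [ 401.28509392 -316.97202864] [np.float64(42.3), np.float64(80.9), np.float64(43.5), np.float64(80.9)]
panel top [[ 403.8 -270.2]
 [ 398.2 -357.1]] [ 400.9751838  -313.62493911] 87.04771452361065 3.6595246356486704
depressor [array([ 374.1, -371.9]), array([ 292.6, -472.2])]
```

View pics/w35c.png

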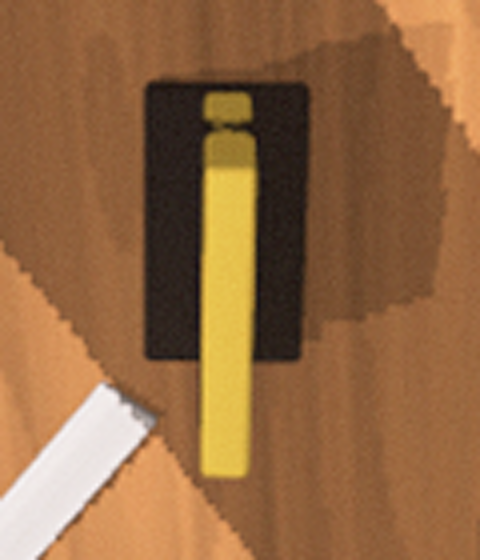

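Request:
jog_arm([
  [[0, -0.035, -0.03], [0, 0, 0], 90],
  [[0, -0.034, -0.05], [0, 0, 0], 90],
  [[0, 0, -0.05], [0, 0, 0], 90],
  [[0, 0, 0], [0, 0, 0], 90],
  [[0, 0, 0], [0, 0, 0], 90],
])

```text
clock: 44.75
tcp_pos: [401.4, -317.5, 129.5]
tcp_rot: [1.25, 1.181, -1.249]
contact_force: [0.0, -0.3, 1.0]
grip_width: 55.3
```

```bash
python3 look.py 36 wrist
```

```text
[ 401.9 -318.1  130.2] q [-0.83  0.26 -0.32  0.99  0.    0.8 ] t 44.8 yaw_y -3.18 xaxis [ 0.002 -0.002 -1.   ] F [-0.5  0.2  1. ] 55.248474632258755
```

View pics/wrist_36.png

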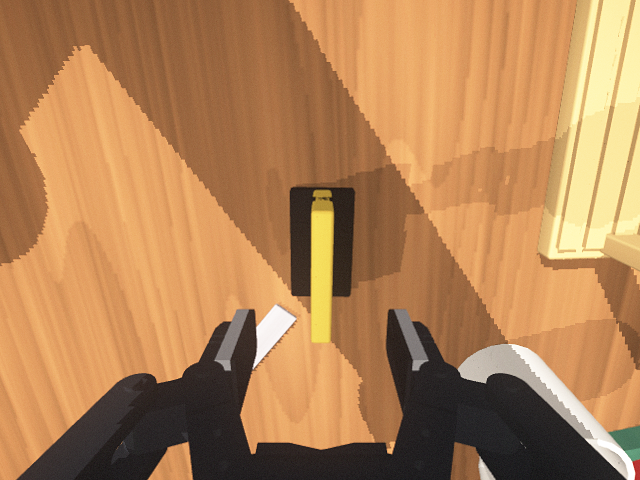

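Request:
jog_arm([
  [[0, 0, -0.03], [0, 0, 0], 90],
  [[0, 0, -0.03], [0, 0, 0], 90],
  [[0, 0, -0.024], [0, 0, 0], 90],
  [[0, 0, 0], [0, 0, 0], 90],
  [[0, 0, 0], [0, 0, 0], 90],
])

```text
clock: 45.42
tcp_pos: [401.9, -318.7, 46.0]
tcp_rot: [1.25, 1.178, -1.25]
contact_force: [-0.8, 0.1, -0.9]
grip_width: 55.4
```

```bash
python3 look.py 37 wrist
```

```text
[ 401.8 -318.8   46. ] q [-0.83  0.34 -0.44  0.79  0.    0.8 ] t 45.475 yaw_y -3.24 xaxis [ 0.003 -0.003 -1.   ] F [ 0.5 -0.4 -0.3] 55.1915204773075
```

View pics/wrist_37.png

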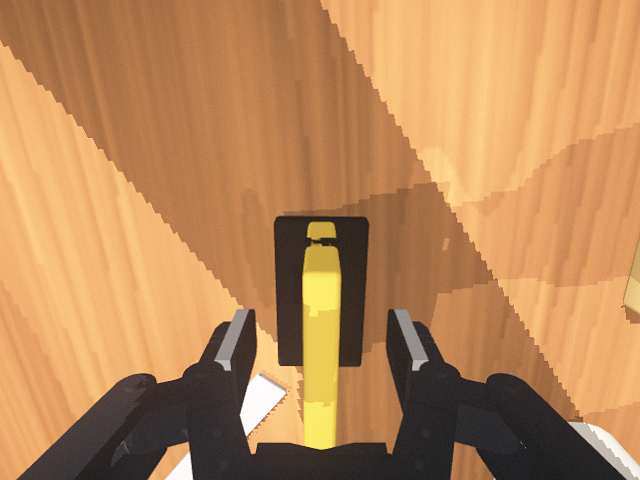

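Request:
jog_arm([
  [[0, 0, 0], [0, 0, 0], 255],
  [[0, 0, 0], [0, 0, 0], 255],
  [[0, 0, 0], [0, 0, 0], 255],
  [[0, 0, 0], [0, 0, 0], 255],
], newtons=40)

```text
clock: 45.98
tcp_pos: [400.8, -317.9, 44.3]
tcp_rot: [1.251, 1.181, -1.251]
contact_force: [-0.2, 1.1, 4.0]
grip_width: 11.8
```

Request:
jog_arm([
  [[0, 0, 0.03], [0, 0, 0], 255],
  [[0, 0, 0.05], [0, 0, 0], 255],
  [[0, 0, 0.05], [0, 0, 0], 255],
  [[0, 0, 0.05], [0, 0, 0], 255],
  [[0, 0, 0], [0, 0, 0], 255],
])

```text
clock: 46.6
tcp_pos: [402.1, -319.4, 227.8]
tcp_rot: [1.25, 1.174, -1.25]
contact_force: [-0.8, -0.3, -1.0]
grip_width: 11.9
```

Request:
jog_arm([
  [[0.005, 0.04, 0], [0, 0, 0], 255],
  [[0.005, 0.055, 0], [0, 0, 0], 255],
  [[0.005, 0.055, 0], [0, 0, 0], 255],
  [[0.005, 0.055, 0], [0, 0, 0], 255],
  [[0, 0.055, 0], [0, 0, 0], 255],
])

```text
clock: 47.22
tcp_pos: [419.7, -55.8, 222.3]
tcp_rot: [1.251, 1.183, -1.253]
contact_force: [1.0, 0.3, -1.7]
grip_width: 11.6
```

Request:
jog_arm([
  [[0, 0.055, 0], [0, 0, 0], 255],
  [[0, 0.055, 0], [0, 0, 0], 255],
  [[0, 0.055, 0], [0, 0, 0], 255],
  [[-0.005, 0.055, 0], [0, 0, 0], 255],
  [[-0.005, 0.05, 0], [0, 0, 0], 255],
])

```text
clock: 47.85
tcp_pos: [409.2, 213.9, 222.2]
tcp_rot: [1.249, 1.183, -1.253]
contact_force: [1.0, 0.3, -1.5]
grip_width: 11.9
```

```bash
python3 look.py 38 wrist scene
```

```text
[408.8 216.  222.1] q [ 0.31  0.11 -0.27  1.19  0.    1.93] t 47.95 yaw_y -2.91 xaxis [-0.003  0.001 -1.   ] F [ 0.1  0.2 -2. ] 11.474928463516392
```

View pics/wrist_38.png

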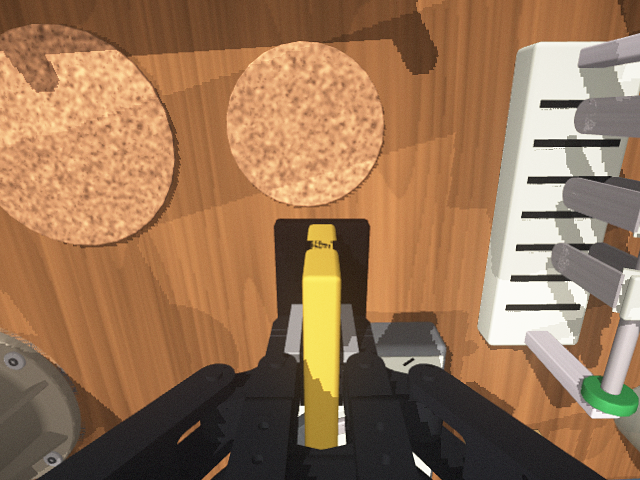

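View pics/scene_38.png

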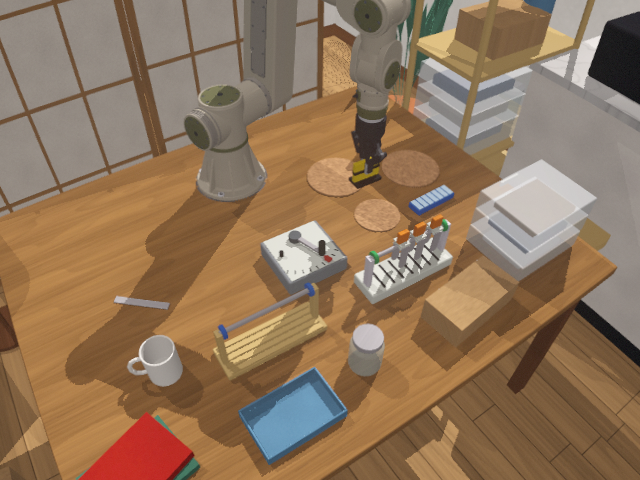

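```bash
python3 - <<'E'
from h import *
import pickle
def fitc(f,E,z=4):
    P=np.array([onz(f,p,z)[:2] for p in E]);r=least_squares(lambda v:np.hypot(*(P-v[:2]).T)-v[2],[400,290,70]);return r.x.round(1),r.fun.round(1)
f=pickle.load(open("wrist_38.pkl","rb"))
def mask(f,box):
    im=f["pixels"]; x0,y0,x1,y1=box
    g=cv2.cvtColor(im,cv2.COLOR_RGB2GRAY).astype(np.float32)
    v=cv2.GaussianBlur((g-cv2.GaussianBlur(g,(0,0),3))**2,(0,0),3)
    return v
print(fitc(f,[(227,122),(384,118),(305,41),(308,207),(250,65),(362,65),(247,177),(365,177)]))
save(f,"pics/w38c.png",(210,30,400,270),2.5)
z=222.1-44.3+10
print("foot far edge",[onz(f,p,z).round(1) for p in((275,219),(370,219))])
E
```

```text
(array([398.5, 289. ,  69.6]), array([ 0. , -0.3, -0. ,  1.1, -0.3,  0.8, -0.3, -0.9]))
foot far edge [array([389.9, 256.5, 187.8]), array([432.6, 254.1, 187.8])]
```

View pics/w38c.png

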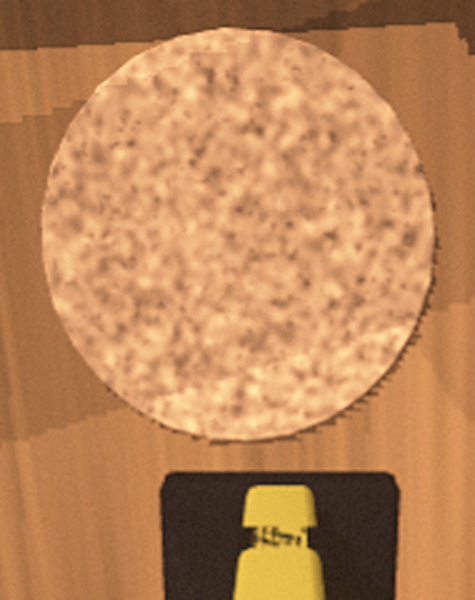

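Request:
jog_arm([
  [[-0.005, 0.037, 0], [0, 0, 0], 255],
  [[-0.005, 0.036, 0], [0, 0, 0], 255],
  [[0, 0, -0.05], [0, 0, 0], 255],
  [[0, 0, -0.05], [0, 0, 0], 255],
  [[0, 0, -0.04], [0, 0, 0], 255],
])

```text
clock: 48.58
tcp_pos: [398.9, 283.9, 80.6]
tcp_rot: [1.248, 1.182, -1.255]
contact_force: [0.5, 0.3, -1.1]
grip_width: 11.4
```

Request:
jog_arm([
  [[0, 0, 0], [0, 0, 0], 255],
  [[0, 0, 0], [0, 0, 0], 255],
])

```text
clock: 48.82
tcp_pos: [401.0, 285.1, 84.5]
tcp_rot: [1.252, 1.181, -1.251]
contact_force: [0.5, 0.5, -0.5]
grip_width: 11.7
```

```bash
python3 look.py 39 wrist scene
```

```text
[402.  285.8  85.6] q [ 0.46  0.27 -0.43  0.87 -0.    2.08] t 48.925 yaw_y -3.29 xaxis [ 0.003  0.001 -1.   ] F [ 0.3  0.3 -1.7] 11.328288234353023
```

View pics/wrist_39.png

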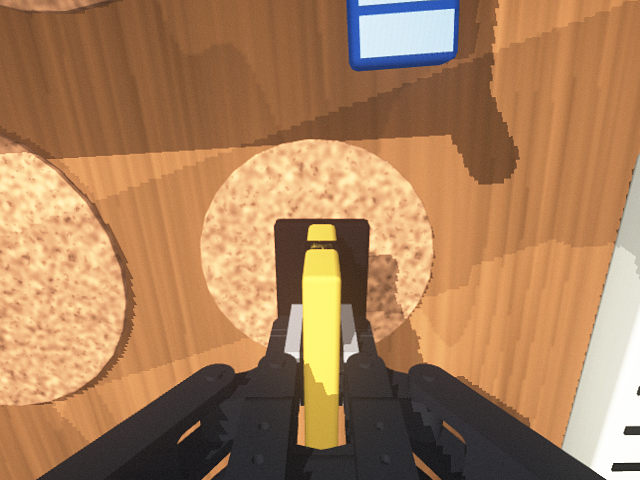

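Request:
jog_arm([
  [[-0.0033, 0.003, 0], [0, 0, 0], 255],
  [[0, 0, -0.02], [0, 0, 0], 255],
  [[0, 0, -0.013], [0, 0, 0], 255],
  [[0, 0, 0], [0, 0, 0], 255],
  [[0, 0, 0], [0, 0, 0], 255],
])

```text
clock: 49.55
tcp_pos: [397.5, 288.6, 51.3]
tcp_rot: [1.252, 1.181, -1.251]
contact_force: [-0.7, -0.7, -1.2]
grip_width: 11.4
```

```bash
python3 look.py 40 wrist; python3 - <<'E'
from h import *
import pickle
f=pickle.load(open("wrist_40.pkl","rb"));print(proj(f,[[398.5+70*np.cos(a),289+70*np.sin(a),4] for a in(0,np.pi/2,np.pi)]))
E
```

```text
[397.7 288.6  51.5] q [ 0.46  0.3  -0.48  0.79 -0.    2.09] t 49.6 yaw_y -3.27 xaxis [ 0.001  0.    -1.   ] F [-0.4  0.6 -0.7] 11.349488900173423
[[460.25251055 281.91145454]
 [316.42549147 150.37209319]
 [190.8443634  295.91566919]]
```

View pics/wrist_40.png

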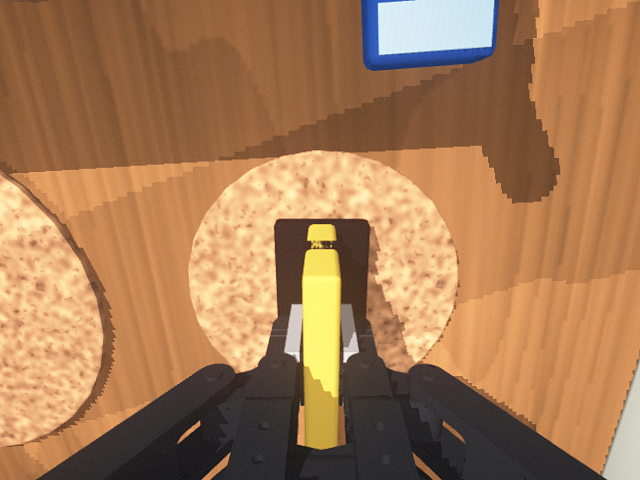

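Request:
jog_arm([
  [[0, 0, -0.002], [0, 0, 0], 255],
  [[0, 0, -0.001], [0, 0, 0], 255],
  [[0, 0, 0], [0, 0, 0], 255],
])

```text
clock: 49.98
tcp_pos: [397.5, 288.5, 48.3]
tcp_rot: [1.252, 1.181, -1.25]
contact_force: [0.1, 0.0, 3.9]
grip_width: 11.3
```

Contact with the mat. I'll release, lift straight up and retreat.

Request:
jog_arm([
  [[0, 0, 0], [0, 0, 0], 200],
  [[0, 0, 0], [0, 0, 0], 150],
  [[0, 0, 0], [0, 0, 0], 100],
  [[0, 0, 0], [0, 0, 0], 90],
  [[0, 0, 0.04], [0, 0, 0], 90],
])

```text
clock: 50.6
tcp_pos: [394.8, 287.1, 85.7]
tcp_rot: [1.246, 1.184, -1.257]
contact_force: [0.7, 0.6, 0.9]
grip_width: 55.0
```

Request:
jog_arm([
  [[0, 0, 0.05], [0, 0, 0], 90],
  [[0, 0, 0.055], [0, 0, 0], 90],
  [[0, 0, 0.055], [0, 0, 0], 90],
  [[0, -0.05, 0.03], [0, 0, 0], 90],
  [[0, -0.05, 0], [0, 0, 0], 90],
])

```text
clock: 51.22
tcp_pos: [398.6, 188.1, 280.7]
tcp_rot: [1.253, 1.179, -1.245]
contact_force: [1.5, -0.3, -0.6]
grip_width: 54.9
```

Request:
jog_arm([
  [[0, -0.05, 0], [0, 0, 0], 90],
  [[0, -0.05, 0], [0, 0, 0], 90],
  [[0, 0, 0], [0, 0, 0], 90],
  [[0, 0, 0], [0, 0, 0], 90],
])

```text
clock: 51.72
tcp_pos: [397.2, 88.4, 277.9]
tcp_rot: [1.252, 1.181, -1.251]
contact_force: [-0.0, -0.3, 0.4]
grip_width: 55.5
```

```bash
python3 look.py 41 wrist scene side; python3 - <<'E'
from h import *
import pickle
save(pickle.load(open("scene_41.pkl","rb")),"pics/s41c.png",(240,160,480,330),3.2)
save(pickle.load(open("side_41.pkl","rb")),"pics/d41c.png",(270,150,410,290),5)
E
```

```text
[397.2  89.3 277.8] q [ 0.02 -0.02 -0.27  1.32  0.    1.65] t 51.875 yaw_y -3.16 xaxis [-0.  0. -1.] F [0.8 0.  0. ] 55.2940141251808
```

View pics/scene_41.png

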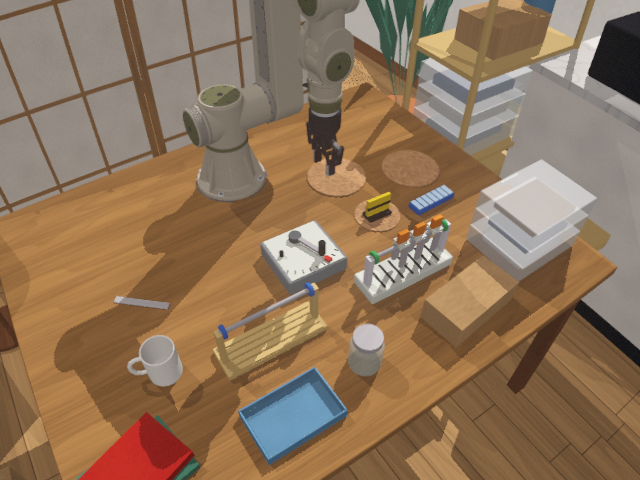

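View pics/s41c.png

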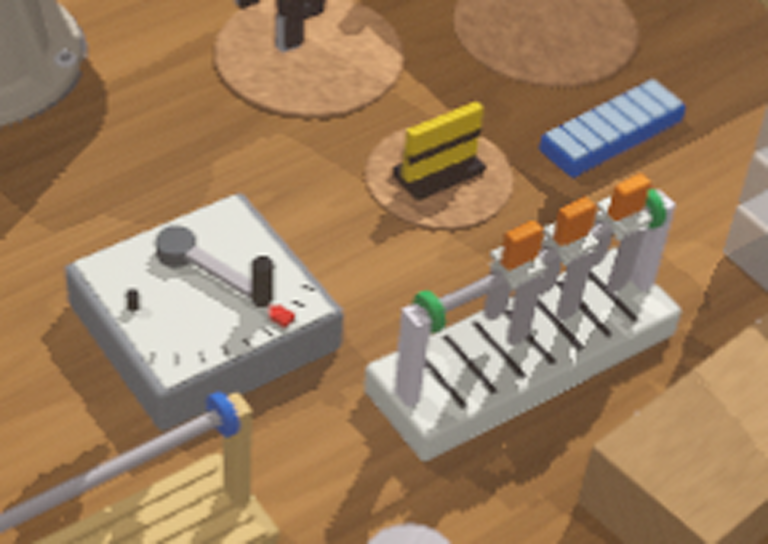

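View pics/d41c.png

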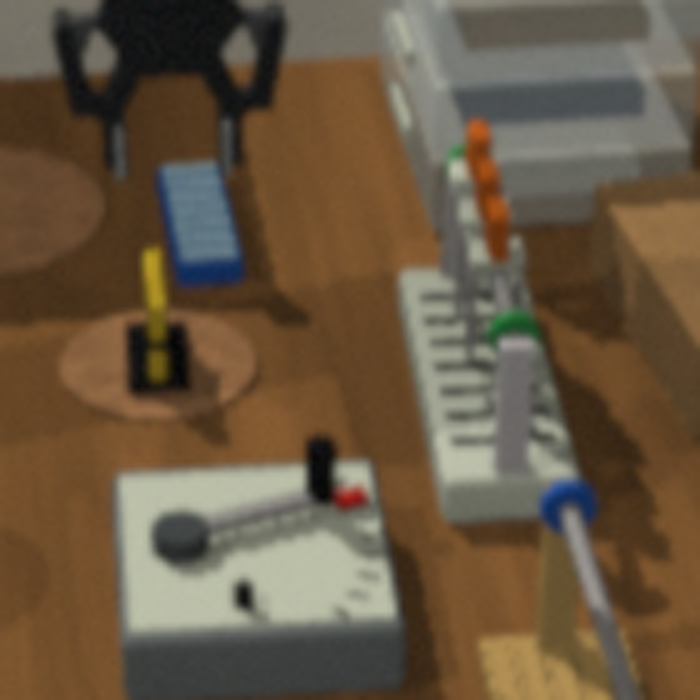

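View pics/wrist_41.png

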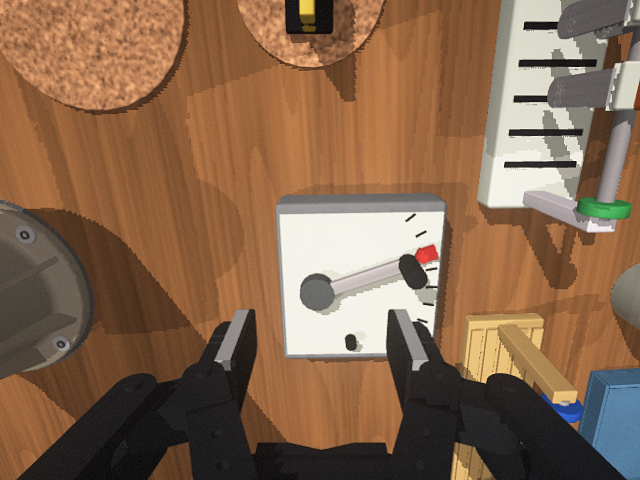

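```bash
python3 - <<'E'
from h import *
import pickle
f=pickle.load(open("wrist_41.pkl","rb"))
save(f,"pics/w41c.png",(290,230,450,320),4.8)
E
```

```text
(no output)
```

View pics/w41c.png

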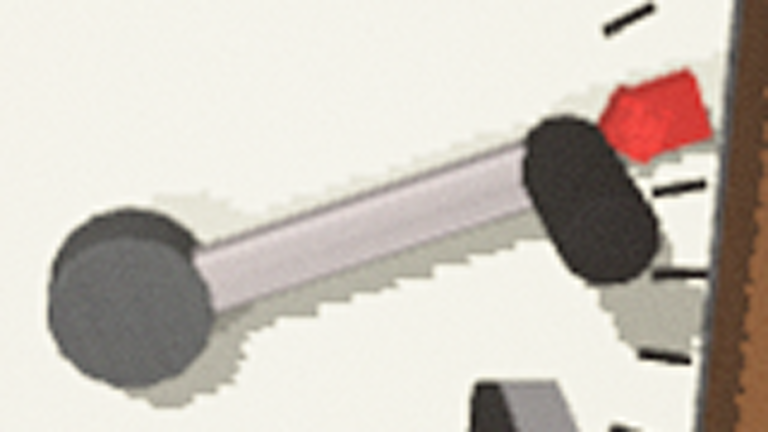

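```bash
python3 - <<'E'
from h import *
import pickle
f=pickle.load(open("wrist_41.pkl","rb"))
C=lambda x,y:(290+x/4.8-.4,230+y/4.8-.4)
h=np.array([387.2,4.7])
L=[onz(f,C(*p),67)[:2] for p in((205,248),(522,145))];R=[onz(f,C(*p),67)[:2] for p in((215,310),(530,210))]
m=[(L[i]+R[i])/2 for i in(0,1)]
for a,b in(L,R,m):print(np.arctan2(*(b-a)[::-1]),[np.arctan2(*(q-h)[::-1]) for q in(a,b)])
t=onz(f,C(603,122),52)[:2];o=onz(f,C(700,103),52)[:2];print("ptr",t,np.linalg.norm(t-h),[np.arctan2(*(q-h)[::-1]) for q in(t,o)],np.arctan2(*(o-t)[::-1]))
print("hub",onz(f,C(131,312),72)[:2])
# marker foot vs mat
for z,p in((14,(286,34)),(14,(334,34))):print(onz(f,p,z))
E
```

```text
0.2842511984830064 [np.float64(0.6978866717521255), np.float64(0.3815945556034053)]
0.28095647504982557 [np.float64(-0.03721107786606325), np.float64(0.21601417261779995)]
0.28259994366778457 [np.float64(0.36541406979741936), np.float64(0.3000307958989587)]
ptr [488.60966928  35.5833518 ] 106.0080300862357 [np.float64(0.29561717137142773), np.float64(0.27223229135217114)] 0.15093360000689787
hub [387.50199907   7.08405777]
[372.96464667 247.85631746  14.        ]
[417.54262651 245.24896593  14.        ]
```

```bash
python3 - <<'E'
from station import robot
print(robot.job_done())
E
```

```text
the job is handed in; nothing more can be done
None
```

The job is handed in at about 52 s of the 210 s allowed; no verdict was reported.

**What I did**
- **Lever off:** I turned the lever to its off stop. The force rose with no further movement, and the lever was seen resting at the peg.
- **Hangers:** there were three in the scene. I lifted each over the end stops and hung it on the dryer rail. The first two leaned about 6° after release, and the third leaned about 5° after one regrip. I re-seated all three.
- **Lever on:** only with all three hanging did I turn the lever up to the red pointer.
- **Marker:** it was knocked about 45 mm aside before I reached it, so I located it again. I placed it on the smallest mat (radius measured as 69.6 mm).

**Last checks**
- **Lever:** it points at about 0.283 rad in the world frame. The pointer measured 0.286 to 0.296 there, so they agree within about 0.015 rad. One reading of the pointer's own edges gave 0.15; I discarded it because it came from a short baseline.
- **Hangers:** all three hang on the dryer rail, and the wash rail is empty. The one at the far end still leaned about 2° when released.
- **Marker:** it stands upright about 3 mm from the mat's centre.
- **Bystanders:** the mug, jar, pill case and depressor look unmoved in the last scene picture; I compared them by eye and did not measure them. Nothing was dropped.

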